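# Tighten the tub rinser's union nut

### The arm

A 6-joint arm with a two-finger parallel gripper is mounted at the origin on a cart in front of the work surface, level with it; the furniture and walls round the work are solid. World frame = base frame: x ahead of the robot, y to its left, z up, the work surface at z = 0. Lengths are in m, angles in rad, forces in N, time in s.
With the tool pointing down it reaches from about 0.35 to 0.85 m from the base axis. Payload 8.1 kg.
Tool frame: the origin (TCP) lies on the front face of the gripper's body, between the roots of the fingers; the fingertips stand 84 mm ahead of it and the grasp point (between the pads) lies 65 mm ahead of it (r.finger_overhang is the distance from the TCP to the fingertips, in m); z points along the fingers, y is the line along which they close (so a half turn about z gives the same grasp; the last joint's range is limited). The gripper opens to 93 mm and grips with 3 to 60 N. Pads are 15 mm wide; open, the fingers measure 128 mm over their backs; the gripper's body (75 mm by 188 mm) begins 65 mm behind the grasp point.
Start: joints at [1.035, 0.13, 1.488, -0, 1.523, -0.085], TCP at [0.261, 0.54, 0.303] pointing down, gripper open.
Joint ranges: [-2.96, 2.96], [-0.89, 2.26], [0.02, 2.5], [-1.34, 4.48], [0, 2.73], [-2.66, 2.66]. Speed limits (rad/s): [2.39, 2.39, 2.79, 3.14, 3.14, 3.14].

### API

Orientations are given as a rotation vector (axis times angle).
In Python, from rig import r, vision gives the robot as it stands.
- The arm moves only by the shell command python3 -m pendant 'ROWS' [OPENING] [FORCE]. ROWS is JSON, one flat list of numbers, 6 for each row, row after row: the shift along the tool's x, y, z scaled (see below), then the turn, a rotation vector about the tool's x, y, z scaled (see below). In form: [x, y, z, rx, ry, rz, x, y, z, rx, ry, rz, ...]. A call has 1 to 5 rows; each row shifts and turns the commanded pose from where the row before left it, along the tool's axes as they then stand; what a row does not reach is not made up. The controller multiplies each number of a shift by 50 mm and each number of a turn by pi/4 rad. A row lasts 1/10 s, in which the tool goes at most 50 mm and 8.59 degrees, less where a joint would pass 70% of its speed; a pose out of reach is approached as far as the arm can. A call with a number of a shift or a turn outside -1 to 1 is refused whole. A call with a gripper value outside its range is refused whole. OPENING is the closure, from 0 (fully open) to 1 (shut), set as the call begins (- or left out, the last holds). The fingers move at their own pace and stop on an object; FORCE is the grip in N (left out, the last holds). Time passes only in rows, so rows that do not move let the fingers close. It gives the time, the measured TCP pose, the force, the opening and the grip force at its end, in the units of the state.
- r.observe(): the state, without advancing time (a new reading comes with each control period).
- vision.camera(name): name is "side" or "top"; returns a dict with "frame" (400x640x3 uint8, red, green, blue), "camera_matrix" (3x3 intrinsics, pixels), "R" (3x3) and "t" (3): a world point X has camera coordinates R X + t. Camera axes: x right, y down, z forward; pixel columns grow to the right and rows downward; lengths in m; the calibration is good to about 2 mm. A picture is of the moment at which its call begins. There is no depth.
- r.job_done(): hands the job in; it is judged then, once.
The state is a dict: "time": time; "joints": joint angles; "qvel": joint speeds; "effort": joint torques, N m; "eef_pos": TCP position; "orientation": TCP orientation; "contact_force": force on the tool from outside, world axes, zero at the start; "wrist_torque": the same for the moment, N m; "finger_gap": opening from 0.0 (shut) to 1.0 (fully open); "grip_force": force on a finger pad.
Only numpy, scipy, OpenCV 4.12 (cv2) and the standard library are available. Lean on these libraries where they do the work, as an engineer would, in place of code of your own. Each camera call takes 0.05 s, during which the arm holds its last target. There are 200 camera calls.

### The job

The spray head of the small tub rinser is loose. With the fingers alone, turn its captive hexagon union nut clockwise (seen from above) until the groove on the nut's corner points along the raised rib on the tray, short of its stop. Then take the large spanner, the one whose jaw fits the nut, and tighten the nut with it until it stops dead. Lay the spanner back flat on the table, clear of the rinser, and leave the small spanner where it is.

Things in the scene. Friction and masses are not known exactly. Their poses are not given: they have to be found in the camera images.
- rinser: Tub rinser, fixed: round steel tray (144 mm across, 16 high) with one dark radial rib, upright pipe (collar 34 mm across at 58-68 mm height), low side inlet along its +x to 95 mm from the axis, top at 42 mm. On the pipe the hexagon nut, 70-92 mm above the table, above it the spray head (29 mm across, top at 119 mm, sinking 4 mm as it is tightened). Origin: centre of underside; z up.
- union_nut (a joint): Nut angle (rad), growing clockwise seen from above. Hexagon, 36 mm across flats, 41.6 across corners; stays at its height. At angle a, one flat faces the rinser's +x turned by -a about its z; the dark groove is on the corner 30 degrees counterclockwise of it. Stiffens from 0.1 to 0.6 N m. At 3.0 the groove points along the rib; dead stop at 3.7. Fingers: up to 2.6 to 3.4; spanner only after that.
- nut_center (a point): Centre of the union nut, on its axis, at half its 22 mm height (81 mm above the table); turns with the nut.
- large_spanner: Large open-ended spanner, plain steel, 0.25 kg, 205 mm long, 12 mm thick, loose, flat on the table. Origin: underside of the straight handle, at the place to grip; z up, +x along the handle to the jaw, which opens to +x. Handle 18 mm wide (y), straight from 48 mm behind to 80 mm ahead of the origin, 25 mm round eye at its rear end.
- large_spanner_jaw (a point): Middle of the large jaw, where the nut's axis belongs: 120 mm ahead of large_spanner along +x, 6 mm above its underside; axes as the spanner's. Jaw 39 mm wide between parallel faces (along y), its bottom 23.5 mm behind this point, prong tips 28 mm ahead, head 62 mm wide outside.
- small_spanner: Small open-ended spanner of the same steel, 160 mm long, jaw only 25 mm wide, loose, flat on the table: does not fit the nut, stays where it is. Origin and axes as for the large one.

How it is judged:
By the outcome, as a careful person would: the job done as asked, in the order asked, and still so for the second after the job is handed in, with the robot touching nothing.
It also fails if it takes over 67 s, if anything falls off the work surface, if the arm or the gripper's body presses on something with over 40 N, if the wrist force passes 120 N, or if a joint passes its speed limit or range.

## Working session

There is one attempt and no reset: what is moved stays moved. The work goes in short steps, Python scripts to look and compute and a shell command to move; the robot and the scene stay as the last step left them, time stands still between calls to the robot, and variables do not carry over. Pictures are saved under pics/ and viewed, at most 10 in all, crops included, and the job is handed in when it is done.

```bash
ls; mkdir -p pics; python3 - <<'E'
from rig import r,vision
import cv2,numpy as np
for n in ("top","side"):
    c=vision.camera(n); np.savez(f"pics/{n}0.npz",**c)
    cv2.imwrite(f"pics/{n}0.png",c["frame"][:,:,::-1])
    print(n,c["camera_matrix"].round(1).tolist(),c["R"].round(3).tolist(),c["t"].round(3).tolist())
print(r.observe())
E
```

```text
pics
top [[497.2, 0.0, 326.2], [0.0, 497.2, 193.7], [0.0, 0.0, 1.0]] [[-0.019, -1.0, -0.004], [-0.991, 0.019, -0.134], [0.134, 0.002, -0.991]] [0.022, 0.56, 1.396]
side [[513.5, 0.0, 324.5], [0.0, 513.5, 202.9], [0.0, 0.0, 1.0]] [[0.933, -0.36, 0.01], [-0.279, -0.738, -0.614], [0.228, 0.57, -0.789]] [-0.527, 0.199, 1.22]
{'time': 0.1, 'joints': array([ 1.03460901e+00,  1.31107091e-01,  1.48912017e+00, -3.95514752e-06,
        1.52299534e+00, -8.54043670e-02]), 'qvel': array([ 0.00072506, -0.00273399, -0.00183424, -0.00069122,  0.00248498,
        0.00030943]), 'effort': array([ 3.73791988e-05, -5.61335063e+01, -4.93097305e+01,  7.69674266e-02,
        2.90343538e-02, -5.08989501e-05]), 'eef_pos': array([0.26120353, 0.53976557, 0.30180699]), 'orientation': array([-7.01997039e-01, -3.06164834e+00,  2.43915986e-03]), 'contact_force': array([ 0.51645851, -0.83385736,  0.82754597]), 'wrist_torque': array([ 0.01621806, -0.02194527,  0.00521484]), 'grip_force': 0.0, 'finger_gap': 1.0007017502393583}
```

View pics/top0.png

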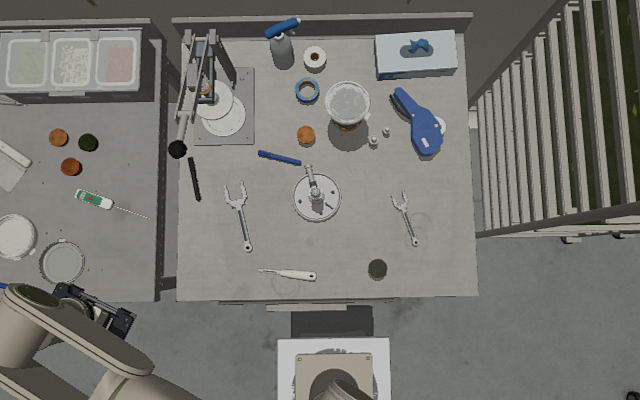

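View pics/side0.png

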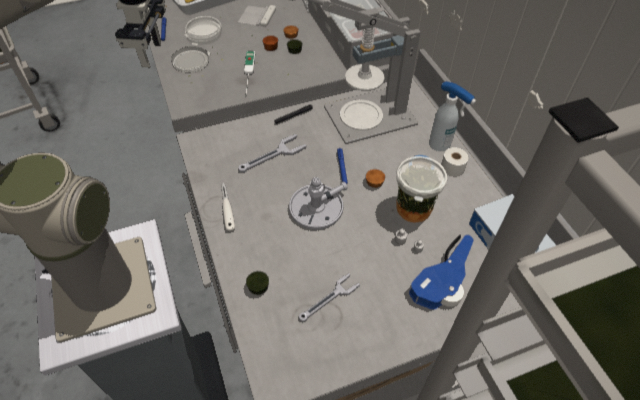

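Top view: the rinser is at (317,197) with its inlet towards (310,168). The large spanner is at left, jaw (236,190) and eye (249,248); the small one is at right (400,200)-(415,243). In the side view the rinser is at (316,205) and the large spanner at (240,167)-(303,147).

```bash
cat > h.py <<'E'
import numpy as np,cv2
def load(n): return dict(np.load(f"pics/{n}.npz"))
def ray(c,uv,z):
    uv=np.atleast_2d(np.asarray(uv,float)); d=np.c_[uv,np.ones(len(uv))]@np.linalg.inv(c["camera_matrix"]).T@c["R"]
    o=-c["R"].T@c["t"]; return o+d*((z-o[2])/d[:,2])[:,None]
def proj(c,X):
    p=(np.atleast_2d(X)@c["R"].T+c["t"])@c["camera_matrix"].T; return p[:,:2]/p[:,2:]
E
python3 - <<'E'
from h import *
t=load("top0");s=load("side0")
a=t["frame"][145:260,215:345,::-1]; b=s["frame"][120:240,230:360,::-1]
A=cv2.resize(a,None,fx=6,fy=5.2,interpolation=cv2.INTER_CUBIC)[:0+598]
cv2.imwrite("pics/cropT.png",cv2.resize(t["frame"][160:225,280:350,::-1],None,fx=8,fy=8,interpolation=cv2.INTER_CUBIC))
cv2.imwrite("pics/cropS.png",cv2.resize(s["frame"][165:240,280:360,::-1],None,fx=8,fy=8,interpolation=cv2.INTER_CUBIC))
# spanner mask: bright/dark vs table
for n,c,box in (("top",t,(180,255,218,260)),("side",s,(130,178,232,312))):
    y0,y1,x0,x1=box; f=c["frame"][y0:y1,x0:x1].astype(int); g=f.sum(2)/3
    med=np.median(g); m=((g>med+22)).astype(np.uint8)
    k,l,st,ce=cv2.connectedComponentsWithStats(m)
    print(n,med)
    for i in range(1,k):
        if st[i,4]>20: print(st[i],ce[i]+[x0,y0])
    i=1+st[1:,4].argmax(); p=np.argwhere(l==i)[:,::-1]+[x0,y0]
    X=ray(c,p,0.012)[:,:2]; mu=X.mean(0); u=np.linalg.svd(X-mu)[2][0]
    q=(X-mu)@u; print(mu,u,q.min(),q.max(),len(p))
    w=(X-mu)@[-u[1],u[0]]
    for lo in np.arange(-.13,.13,.01):
        e=(q>=lo)&(q<lo+.01)
        if e.any(): print(round(lo,3),e.sum(),w[e].min().round(4),w[e].max().round(4),w[e].mean().round(4))
E
```

```text
top 143.33333333333334
[  6   5  21  27 125] [234.28  200.888]
[23  6  6 11 31] [243.09677419 191.19354839]
[26 61  7 10 34] [246.91176471 245.26470588]
[0.54797059 0.28115024] [-0.65565351 -0.75506191] -0.054347847635905375 0.034785692753704196 125
-0.06 3 0.0115 0.016 0.0138
-0.05 4 0.0045 0.0134 0.0095
-0.04 10 -0.0044 0.0086 0.0014
-0.03 11 -0.0136 0.0016 -0.0063
-0.02 6 -0.0143 -0.0076 -0.0109
-0.01 12 -0.0131 -0.0008 -0.0074
-0.0 27 -0.0134 0.0149 -0.0007
0.01 36 -0.0107 0.0247 0.0065
0.02 14 -0.0129 0.0098 -0.0048
0.03 2 -0.0098 -0.0076 -0.0087
side 145.0
[47 13 10  9 40] [283.175 147.275]
[0.54156189 0.27431124] [ 0.18058766 -0.98355889] -0.018421949418000492 0.017279140485884963 40
-0.02 7 -0.0035 0.0059 0.001
-0.01 12 -0.0068 0.007 0.0007
-0.0 14 -0.0156 0.0056 -0.0026
0.01 7 -0.0007 0.0067 0.0031
```

View pics/cropT.png

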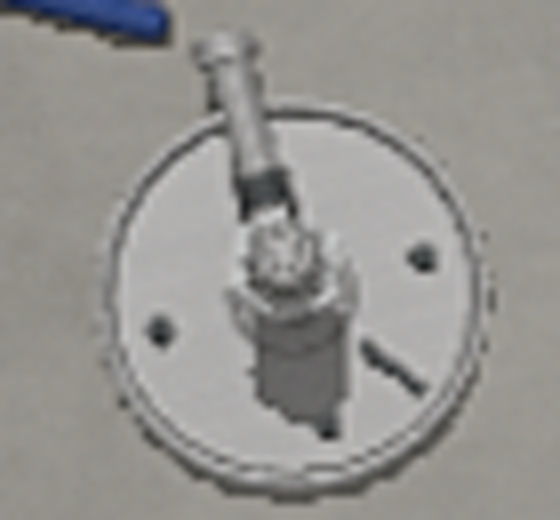

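View pics/cropS.png

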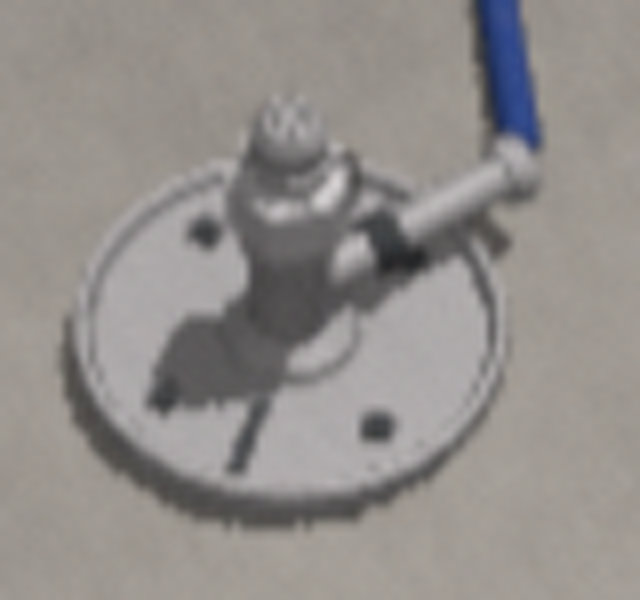

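Crops: the rib in the top view runs (326,203)-(333,209), the tray ring centre is near (317,196), and the inlet end is near (308,166). I'll measure the ring and spanner properly.

```bash
python3 - <<'E'
from h import *
from scipy.optimize import least_squares
t=load("top0");s=load("side0")
T=lambda p:np.array(p)/8+[280-.44,160-.44]; S=lambda p:np.array(p)/8+[280-.44,165-.44]
ringT=T([(117,300),(480,290),(298,107),(290,478),(160,420),(420,425),(165,165),(420,155)])
ringS=S([(80,330),(500,320),(190,175),(300,492),(130,430),(450,435)])
for n,c,p in (("T",t,ringT),("S",s,ringS)):
    X=ray(c,p,.016)[:,:2]; q=least_squares(lambda v:np.hypot(*(X-v[:2]).T)-v[2],[*X.mean(0),.07]); print(n,q.x,q.fun.round(4))
for n,c,p in (("ribT",t,T([(367,347),(422,390)])),("ribS",s,S([(262,402),(237,468)]))):
    X=ray(c,p,.018); d=X[1]-X[0]; print(n,X[:,:2],np.degrees(np.arctan2(d[1],d[0])))
for n,c,p,z in (("inletendT",t,T([(222,45)]),.042),("headtopT",t,T([(285,252)]),.119),("inletS",s,S([(515,165)]),.042),("headtopS",s,S([(288,120)]),.119),("nutgrooveS",s,S([(350,165)]),.092),("holes",t,T([(421,257),(160,332)]),.016)):
    print(n,ray(c,p,z))
cv2.imwrite("pics/spT.png",cv2.resize(t["frame"][178:256,215:265,::-1],None,fx=7,fy=7,interpolation=cv2.INTER_CUBIC))
cv2.imwrite("pics/spS.png",cv2.resize(s["frame"][128:178,232:312,::-1],None,fx=7,fy=7,interpolation=cv2.INTER_CUBIC))
a=cv2.imread("pics/spT.png");b=cv2.imread("pics/spS.png"); 
o=np.zeros((560,770,3),np.uint8)
o[:546,:350]=a; b=cv2.resize(b,(420,263)); o[:263,350:]=b
cv2.imwrite("pics/sp.png",o)
E
```

```text
T [0.55728648 0.03928049 0.06750547] [-0.0017 -0.0005  0.0009  0.001   0.0011 -0.0009 -0.0001  0.0002]
S [0.55605919 0.04174097 0.0698899 ] [-0.0002 -0.0008  0.0005  0.0006 -0.0006  0.0005]
ribT [[ 0.53604086  0.01396724]
 [ 0.51990264 -0.00575503]] -129.29254746593477
ribS [[ 0.53463694  0.0113086 ]
 [ 0.51800689 -0.0105825 ]] -127.22289863489809
inletendT [[0.64435917 0.0643418  0.042     ]]
headtopT [[0.55738658 0.04089004 0.119     ]]
inletS [[0.64129217 0.05681083 0.042     ]]
headtopS [[0.55484342 0.04007709 0.119     ]]
nutgrooveS [[0.57461919 0.0372894  0.092     ]]
holes [[ 0.56905193 -0.00641291  0.016     ]
 [ 0.54325     0.08947881  0.016     ]]
```

View pics/sp.png

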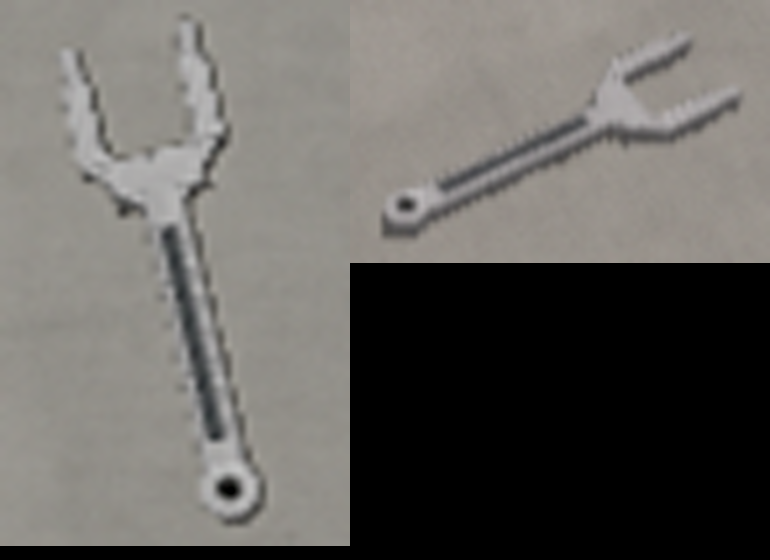

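The spanner's prong tips, throat and eye are clear in both views (top: tips (68,52),(186,22), eye (230,489) in the 7x crop). Next: the spanner pose and the current groove direction.

```bash
python3 - <<'E'
from h import *
t=load("top0");s=load("side0")
T=lambda p:np.array(p)/7+[215-.43,178-.43]; S=lambda p:(np.array(p)-[350,0])/5.25+[232-.43,128-.43]
for n,c,tip,eye in (("T",t,T([(68,52),(186,22)]),T([(230,489)])),("S",s,S([(690,42),(738,95)]),S([(405,205)]))):
    X=ray(c,tip,.012)[:,:2];E=ray(c,eye,.012)[0,:2]; m=X.mean(0);u=m-E;L=np.hypot(*u);u/=L
    print(n,"tips",X,"gap",np.hypot(*(X[0]-X[1])),"L",L,"yaw",np.degrees(np.arctan2(u[1],u[0])),"origin",E+.0445*u, m-.148*u)
C=np.array([.5565,.0404])
im=[]
for n,c in (("T",t),("S",s)):
    g=c["frame"].mean(2).astype(np.float32)
    for r_,z in ((.0185,.092),(.0208,.086),(.0208,.079)):
        a=np.radians(np.arange(0,360,10)); P=proj(c,np.c_[C[0]+r_*np.cos(a),C[1]+r_*np.sin(a),0*a+z]).astype(np.float32)
        print(n,r_,z,cv2.remap(g,P[:,:1],P[:,1:],1).ravel().astype(int).tolist())
    p=proj(c,[*C,.09])[0].astype(int); im.append(cv2.resize(c["frame"][p[1]-12:p[1]+12,p[0]-12:p[0]+12,::-1],(384,384),interpolation=cv2.INTER_NEAREST)); print(p-12)
cv2.imwrite("pics/nut.png",np.hstack(im))
E
```

```text
T tips [[0.59566289 0.31086657]
 [0.60747743 0.26124045]] gap 0.0510130853238624 L 0.19509409374179926 yaw 12.97502384410201 origin [0.45482103 0.25224118] [0.45734889 0.25282362]
S tips [[0.5930471  0.3061886 ]
 [0.6043309  0.25765521]] gap 0.04982783689293774 L 0.19270467283443396 yaw 11.543260253524798 origin [0.45348193 0.252265  ] [0.45368246 0.25230596]
T 0.0185 0.092 [119, 184, 181, 184, 156, 170, 189, 189, 180, 184, 198, 174, 167, 144, 137, 126, 115, 112, 99, 94, 81, 121, 138, 164, 175, 140, 136, 157, 172, 173, 190, 179, 172, 179, 178, 115]
T 0.0208 0.086 [101, 169, 166, 163, 142, 184, 186, 183, 179, 181, 184, 152, 126, 136, 127, 89, 89, 89, 83, 76, 83, 92, 102, 135, 140, 138, 142, 147, 164, 173, 180, 179, 174, 175, 186, 129]
T 0.0208 0.079 [100, 186, 179, 179, 160, 188, 187, 185, 180, 184, 182, 138, 123, 137, 124, 87, 90, 90, 87, 83, 86, 93, 95, 131, 135, 137, 141, 146, 156, 174, 175, 184, 174, 176, 186, 133]
[303 180]
S 0.0185 0.092 [104, 141, 160, 150, 142, 153, 161, 142, 158, 146, 117, 107, 120, 135, 136, 153, 142, 118, 108, 102, 112, 128, 145, 162, 152, 134, 127, 124, 143, 150, 137, 131, 116, 105, 109, 111]
S 0.0208 0.086 [101, 108, 133, 164, 136, 143, 155, 134, 148, 124, 101, 97, 126, 147, 160, 154, 139, 119, 110, 97, 96, 96, 96, 101, 102, 103, 102, 103, 103, 108, 111, 121, 119, 112, 94, 88]
S 0.0208 0.079 [87, 122, 143, 138, 112, 113, 124, 122, 118, 103, 80, 87, 109, 132, 130, 125, 120, 116, 109, 106, 99, 93, 94, 100, 101, 103, 101, 100, 103, 111, 118, 107, 124, 137, 127, 100]
[304 174]
```

View pics/nut.png

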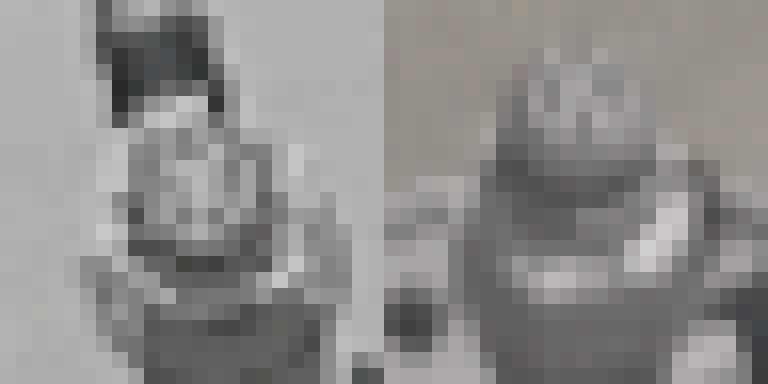

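```bash
python3 - <<'E'
from h import *
t=load("top0");s=load("side0");C=np.array([.5565,.0404])
for n,c,p,z in (("Tl",t,(308.3,196.9),.078),("Tr",t,(324.6,195.6),.078),("Smid",s,(318.7,190.9),.092),("Sdark",s,(323.9,185.9),.088)):
    d=ray(c,p,z)[0,:2]-C; print(n,np.hypot(*d),np.degrees(np.arctan2(d[1],d[0])))
E
python3 -m pendant '[-0.744,-0.494,0,0,0,0,-0.744,-0.494,0,0,0,0,-0.744,-0.494,0,0,0,0,-0.744,-0.494,0,0,0,0,-0.744,-0.494,0,0,0,0]' 0
python3 -m pendant '[-0.744,-0.494,0,0,0,0,-0.744,-0.494,0,0,0,0,-0.744,-0.494,0,0,0,0,-0.744,-0.494,0,0,0,0,-0.744,-0.494,0,0,0,0]'
python3 -m pendant '[-0.744,-0.494,0,0,0,0,-0.744,-0.494,0,0,0,0,-0.744,-0.494,0,0,0,0,0,0,0,0,0,0,0,0,0,0,0,0]'
```

```text
Tl 0.02304791041264503 114.29448970043006
Tr 0.025583502337143058 -105.17755905191639
Smid 0.01647124475531087 -87.90773704760389
Sdark 0.02008801080623715 -7.828987305229301
time: 0.6
eef_pos: [0.3754, 0.3462, 0.3023]
orientation: [-0.701, -3.062, 0.001]
contact_force: [0.6, 0.7, -0.7]
finger_gap: 0.999
grip_force: 0.0
time: 1.1
eef_pos: [0.489, 0.1539, 0.3025]
orientation: [-0.702, -3.062, 0.0]
contact_force: [0.1, 0.6, 0.5]
finger_gap: 0.998
grip_force: 0.0
time: 1.6
eef_pos: [0.5567, 0.0395, 0.302]
orientation: [-0.705, -3.06, 0.0]
contact_force: [0.1, 0.6, -0.8]
finger_gap: 0.999
grip_force: 0.0
```

```bash
python3 -m pendant '[0,0.02,0.75,0,0,-0.111,0,0,0.75,0,0,0,0,0,0.75,0,0,0,0,0,0.72,0,0,0,0,0,0,0,0,0]'
python3 -m pendant '[0,0,0,0,0,0,0,0,0,0,0,0,0,0,0,0,0,0,0,0,0,0,0,0,0,0,0,0,0,0]' 1 40
python3 -m pendant '[0,0,0,0,0,0,0,0,0,0,0,0]'; python3 -c "
from rig import r;o=r.observe();print(o['joints'].round(3),o['wrist_torque'].round(2),o['finger_gap']*93)"
```

```text
time: 2.1
eef_pos: [0.5527, 0.0428, 0.1483]
orientation: [-0.563, -3.08, 0.002]
contact_force: [-0.5, 0.5, -0.4]
finger_gap: 0.998
grip_force: 0.0
time: 2.6
eef_pos: [0.5578, 0.0412, 0.1554]
orientation: [0.568, 3.088, 0.0]
contact_force: [-0.4, 1.0, -1.0]
finger_gap: 0.62
grip_force: 0.0
time: 2.8
eef_pos: [0.5572, 0.0412, 0.1544]
orientation: [0.568, 3.09, 0.0]
contact_force: [-0.5, -0.4, 0.5]
finger_gap: 0.449
grip_force: 0.0
[-0.018  0.141  1.756 -0.     1.244 -1.225] [-0.03  0.05 -0.01] 41.727640126642605
```

```bash
python3 -m pendant '[0,0,0,0,0,0,0,0,0,0,0,0,0,0,0,0,0,0,0,0,0,0,0,0]'; python3 -c "
from rig import r;o=r.observe();print(o['joints'].round(3),o['wrist_torque'].round(2),o['finger_gap']*93)"
```

```text
time: 3.2
eef_pos: [0.5573, 0.0414, 0.1543]
orientation: [0.568, 3.09, 0.0]
contact_force: [0.1, 2.4, 0.5]
finger_gap: 0.409
grip_force: 40.0
[-0.018  0.141  1.756  0.     1.244 -1.225] [ 0.4  -0.06  0.2 ] 38.08019742983896
```

```bash
python3 -m pendant '[0,0,0,0,0,0.15,0,0,0,0,0,0.15,0,0,0,0,0,0.15,0,0,0,0,0,0.15,0,0,0,0,0,0]' - 60; python3 -c "
from rig import r;o=r.observe();print(o['joints'].round(3),o['wrist_torque'].round(2),o['finger_gap']*93)"
```

```text
time: 3.7
eef_pos: [0.5571, 0.041, 0.1543]
orientation: [-1.277, -2.87, 0.001]
contact_force: [-0.6, -0.9, 2.3]
finger_gap: 0.404
grip_force: 63.9
[-1.800e-02  1.410e-01  1.756e+00 -1.000e-03  1.245e+00 -7.520e-01] [-0.1   0.17 -0.2 ] 37.5630248982293
```

```bash
python3 -m pendant '[0,0,0,0,0,0.18,0,0,0,0,0,0.18,0,0,0,0,0,0.18,0,0,0,0,0,0.18,0,0,0,0,0,0.18]'; python3 -m pendant '[0,0,0,0,0,0.18,0,0,0,0,0,0.18,0,0,0,0,0,0]'; python3 -c "
from rig import r,vision;o=r.observe();print(o['joints'].round(3),o['wrist_torque'].round(2),o['finger_gap']*93)
import cv2,numpy as np
from h import *
im=[]
for n in ('top','side'):
    c=vision.camera(n);np.savez(f'pics/{n}1.npz',**c);p=proj(c,[.5569,.041,.09])[0].astype(int);print(p)
    im.append(cv2.resize(c['frame'][p[1]-24:p[1]+24,p[0]-24:p[0]+24,::-1],(384,384),interpolation=cv2.INTER_CUBIC))
cv2.imwrite('pics/n1.png',np.hstack(im))"
```

```text
time: 4.2
eef_pos: [0.5565, 0.0407, 0.1543]
orientation: [-2.19, -2.251, 0.004]
contact_force: [-5.9, -2.9, 6.8]
finger_gap: 0.409
grip_force: 65.3
time: 4.5
eef_pos: [0.5562, 0.0407, 0.1543]
orientation: [-2.485, -1.92, 0.005]
contact_force: [-7.7, -2.3, 7.4]
finger_gap: 0.404
grip_force: 64.0
[-1.800e-02  1.410e-01  1.757e+00 -1.000e-03  1.247e+00  2.370e-01] [-0.49  1.36 -0.22] 37.53587941841106
[315 192]
[316 186]
```

View pics/n1.png

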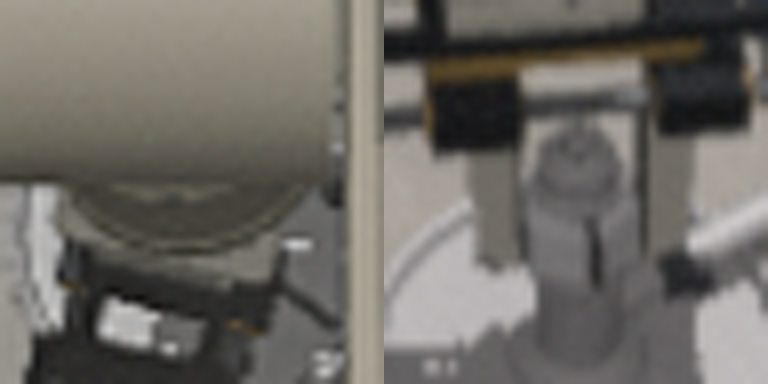

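Side crop: the groove is visible at crop (593,252), i.e. px (318.1,193), facing the side camera; the fingers hold the flats either side. I'll compute its bearing.

```bash
python3 - <<'E'
from h import *
c=load("side1")
g=c["frame"].mean(2); print(g[188:200,308:328].astype(int))
C=np.array([.556,.0406])
for a in range(-130,-85,5):
    r=np.radians(a);print(a,proj(c,[[C[0]+.0208*np.cos(r),C[1]+.0208*np.sin(r),z] for z in (.091,.081,.071)]).round(1).tolist())
print(proj(c,[[*C,.119],[*C,.092]]))
E
```

```text
[[ 88  92 114 113 109 103 103 101  99  98  95 104 111 120 116 103  61  99
  105 106]
 [ 86  85 116 121 120 113 111 103  98  78  83 113 120 115 107  99  63 102
  105 107]
 [ 86  71 109 119 120 122 119 114 112  75  77 117 113 108 103  97  61 101
  104 106]
 [ 84  66 100 115 117 120 118 120 117  85  63 107 108 105 102  97  62 101
  106 106]
 [ 95  68 100 112 113 114 114 114 113  89  50  90 102 102 102  99  68 101
  107 104]
 [102  68  98 112 114 113 112 111 110  88  42  82 102 101 104 100  77  99
   90  80]
 [107  86  99 113 111 114 113 111 111  86  46  77 100 101 100  97  89  96
   67  48]
 [138 146 110 111 113 114 115 114 113  85  43  79  98  91  93  94  99  99
   66  44]
 [172 175 129 103 103 108 110 112 111  86  43  73  91  84  95 101 102 102
   85  48]
 [185 182 160  98  90  95  99 102 101  90  56  72  87  86 100 102 103 100
   94  51]
 [187 183 177  96  84  86  90  93  95  90  77  78  85  84 101 103  97  94
   88  55]
 [184 185 177  95  82  84  84  88  86  83  89  85  81  83  98  96  91  91
   93  71]]
-130 [[313.2, 192.5], [313.2, 195.0], [313.3, 197.5]]
-125 [[313.9, 192.7], [313.9, 195.2], [313.9, 197.7]]
-120 [[314.6, 192.8], [314.6, 195.3], [314.6, 197.8]]
-115 [[315.3, 192.9], [315.3, 195.4], [315.3, 197.8]]
-110 [[316.0, 192.9], [316.1, 195.4], [316.1, 197.9]]
-105 [[316.8, 192.9], [316.8, 195.4], [316.8, 197.8]]
-100 [[317.5, 192.8], [317.5, 195.3], [317.5, 197.7]]
-95 [[318.2, 192.6], [318.2, 195.1], [318.2, 197.6]]
-90 [[318.9, 192.5], [318.9, 195.0], [318.9, 197.4]]
[[315.92240133 179.28526081]
 [315.96048407 186.23838575]]
```

```bash
python3 -m pendant '[0,0,0,0,0,0.156,0,0,0,0,0,0.156,0,0,0,0,0,0.156,0,0,0,0,0,0.156,0,0,0,0,0,0]'; python3 -c "
from rig import r,vision;o=r.observe();print(o['joints'].round(3),o['wrist_torque'].round(2),o['finger_gap']*93)
from h import *
c=vision.camera('side');np.savez('pics/side2.npz',**c)
print(c['frame'].mean(2)[189:199,306:330].astype(int))"
```

```text
time: 5.1
eef_pos: [0.5553, 0.0403, 0.1541]
orientation: [-2.877, -1.262, 0.009]
contact_force: [-13.6, -4.1, 11.6]
finger_gap: 0.402
grip_force: 58.5
[-0.019  0.141  1.757 -0.002  1.249  0.726] [-0.94  2.3  -0.04] 37.40753588122797
[[ 99  65  82 107 114 121 117 110  85  90 105 108 111 115 117 101 106 106
  107 104 105  96  86  96]
 [102  68  74 103 109 115 119 114  72  92 114 117 120 120 116 100 105 103
  106 105 104  95  96 123]
 [103  73  92 103 106 109 109 100  56  96 117 119 116 116 111  92 104 106
  104 105 103  92  95 134]
 [ 94 107 123 107 104 104 108  84  43  89 110 113 111 112 107  94 103 104
  106 104 104  84  85 118]
 [ 83 110 139 111 105 107 101  82  43  87 110 112 112 113 109  94 103 105
  104 104 103  87  83  97]
 [ 80 116 160 132 103 103 105  81  42  85 108 113 111 110 110  93 104 104
  104 108 105  81  74  77]
 [ 98 158 178 163 103 100 103  82  45  85 109 113 113 113 109  94 105 107
  105 107 108  80  68  66]
 [156 181 185 177 124  94  94  77  40  84 108 110 111 106  97  93 107 109
  113 125 130  74  61  56]
 [183 186 187 183 159  96  86  73  50  82  98 101 100  94  93 116 136 136
  138 138 131  66  51  46]
 [185 186 185 185 174  97  86  76  74  86  91  91  91  85  90 128 156 147
  140 125 106  58  48  57]]
```

```bash
python3 -m pendant '[0,0,0,0,0,0,0,0,0,0,0,0,0,0,0,0,0,0]' 0.3
python3 -m pendant '[0,0,-0.6,0,0,0,0,0,-0.9,0,0,0,0,0,-0.9,0,0,0.156,0,0,-0.6,0,0,0.156,0,0,0,0,0,0.156]'
python3 -m pendant '[0,0,0,0,0,0.156,0,0,0,0,0,0.156,0,0,0,0,0,0]'
python3 -c "
from rig import r
o=r.observe();print(o['joints'].round(3),o['eef_pos'])"
```

```text
time: 5.45
eef_pos: [0.5573, 0.0411, 0.1541]
orientation: [2.876, 1.265, 0.0]
contact_force: [1.3, 0.8, -0.2]
finger_gap: 0.608
grip_force: 0.0
time: 5.95
eef_pos: [0.5596, 0.0412, 0.3108]
orientation: [3.058, 0.709, 0.015]
contact_force: [-0.2, -0.5, 0.1]
finger_gap: 0.704
grip_force: 0.0
time: 6.25
eef_pos: [0.5573, 0.0413, 0.3042]
orientation: [3.124, 0.335, 0.0]
contact_force: [0.8, 0.0, -0.4]
finger_gap: 0.7
grip_force: 0.0
[-0.018  0.019  1.603 -0.     1.52   1.34 ] [0.55732835 0.04126137 0.30424281]
```

```bash
python3 -m pendant '[-0.222,-0.912,0,0,0,0,-0.222,-0.912,0,0,0,0,-0.222,-0.912,0,0,0,0,-0.222,-0.912,0,0,0,0,-0.222,-0.912,0,0,0,0]'
python3 -m pendant '[0,0,0,0,0,0,0,0,0,0,0,0]'
python3 -c "
from rig import r,vision
from h import *
im=[]
for n in ('top','side'):
    c=vision.camera(n);np.savez(f'pics/{n}3.npz',**c);p=proj(c,[.5565,.041,.07])[0].astype(int);print(p)
    im.append(cv2.resize(c['frame'][p[1]-30:p[1]+30,p[0]-30:p[0]+30,::-1],(390,390),interpolation=cv2.INTER_CUBIC))
    if n=='side': print(c['frame'].mean(2)[186:200,304:330].astype(int))
cv2.imwrite('pics/n3.png',np.hstack(im))"
```

```text
time: 6.75
eef_pos: [0.4535, 0.2537, 0.3043]
orientation: [-3.123, -0.343, -0.001]
contact_force: [0.7, 0.1, 0.3]
finger_gap: 0.701
grip_force: 0.0
time: 6.95
eef_pos: [0.4541, 0.253, 0.3042]
orientation: [3.122, 0.346, 0.0]
contact_force: [0.9, -1.3, 1.2]
finger_gap: 0.699
grip_force: 0.0
[315 193]
[316 191]
[[166 161 156 153 164 146 103  90  83  82  86  85  86  87  93 108 142 154
  200 165 136 139 149 160 163 162]
 [151 146 132 129 164 122 108  94  89  91  89  90  91 108 126 135 147 184
  202 134 111 108 118 135 139 157]
 [129 131 151 156 149 117 112 108  97  94  94 107 109 118 123 140 182 206
  195 130 146 127 122 110 106 127]
 [155 158 170 169 130 110 132 117 112 107  84 101 114 115 124 180 210 208
  174 127 167 159 156 144 106 104]
 [173 172 174 169 133 104 122 123 136 124  86 116 147 148 141 184 185 183
  141 129 172 172 164 140 125 130]
 [168 150 157 165 137 101 102 112 124 109  79 144 161 158 129 142 138 133
  116 139 164 141 125  96 108 131]
 [128 104 115 140 135 105 100 100  99  84  58 120 132 130 110 107 109 108
  110 130 121  93  78  73  76 108]
 [ 86  74  81 108 132 105  99  99  95  78  43  86 107 108 103 104 104 105
  116 115  92  81  70  73  75  88]
 [ 78  68  74 110 150 123  97  97  96  75  41  79 103 104 107 106 106 110
  123 144 143 146  80  69  69  73]
 [134  91  91 146 169 151  97  92  95  77  39  82 101 103 106 104 103 110
  142 172 183 179  94  63  61  62]
 [168 147 147 171 175 166 116  85  89  74  39  80 102 105 103  97  92 107
  172 189 183 171 124  67  54  53]
 [172 169 171 173 176 173 151  89  79  70  46  77  91  93  88  87  90 120
  174 175 160 147 124  62  47  43]
 [172 170 171 175 173 174 165  90  78  70  72  78  85  84  83  83  85 122
  158 149 133 117 100  55  44  54]
 [173 172 171 173 175 175 167  90  75  76  78  81  82  82  86  80  79 114
  134 120 105  94  90  72  73  81]]
```

View pics/n3.png

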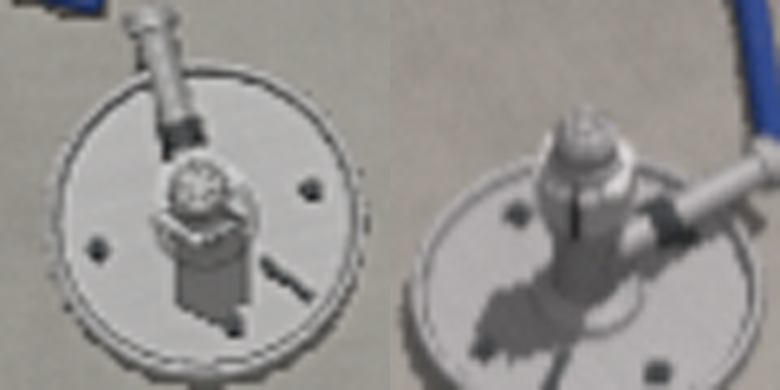

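```bash
python3 -c "
from h import *
for n,C in (('top3',[.5573,.0393]),('side3',[.5563,.0413])):
    c=load(n)
    for a in (-118,-128,-138):
        r=np.radians(a);print(n,a,proj(c,[[C[0]+q*np.cos(r),C[1]+q*np.sin(r),z] for q,z in ((.02,.092),(.0208,.081),(.04,.018))]).round(1).tolist())
print(ray(load('top3'),(321.2,195.4),.092)[0]-[.5573,.0393,0])
"
python3 -m pendant '[0,0,0.95,0,0,0,0,0,0.95,0,0,0,0,0,0.95,0,0,0,0,0,0.95,0,0,0,0,0,0.5,0,0,0]'
python3 -m pendant '[0,0,0.05,0,0,0,0,0,0,0,0,0]' 0.3
python3 -m pendant '[0,0,0,0,0,0,0,0,0,0,0,0,0,0,0,0,0,0,0,0,0,0,0,0,0,0,0,0,0,0]' 1 60
python3 -m pendant '[0,0,0,0,0,0,0,0,0,0,0,0]'; python3 -c "
from rig import r;o=r.observe();print(o['joints'].round(3),o['wrist_torque'].round(2),o['finger_gap']*93)"
```

```text
top3 -118 [[322.4, 195.7], [322.7, 196.3], [328.8, 202.0]]
top3 -128 [[321.8, 196.7], [322.0, 197.4], [327.6, 204.0]]
top3 -138 [[320.9, 197.7], [321.2, 198.4], [326.0, 205.8]]
side3 -118 [[314.9, 192.1], [314.9, 195.1], [314.1, 216.0]]
side3 -128 [[313.6, 191.9], [313.5, 194.9], [311.4, 215.6]]
side3 -138 [[312.3, 191.5], [312.2, 194.4], [309.0, 214.8]]
[-0.00858911 -0.01424611  0.092     ]
time: 7.55
eef_pos: [0.4529, 0.2494, 0.0847]
orientation: [3.122, 0.334, -0.008]
contact_force: [0.7, -0.1, -0.6]
finger_gap: 0.696
grip_force: 0.0
time: 7.75
eef_pos: [0.4551, 0.2505, 0.086]
orientation: [3.123, 0.334, -0.002]
contact_force: [-0.8, -0.3, -0.0]
finger_gap: 0.697
grip_force: 0.0
time: 8.25
eef_pos: [0.4545, 0.2523, 0.0869]
orientation: [-3.123, -0.337, -0.0]
contact_force: [-0.4, 0.4, 0.2]
finger_gap: 0.32
grip_force: 0.0
time: 8.45
eef_pos: [0.4544, 0.2524, 0.0868]
orientation: [-3.123, -0.336, -0.0]
contact_force: [-0.6, 0.2, 0.6]
finger_gap: 0.184
grip_force: 59.9
[0.408 0.137 1.899 0.    1.105 1.764] [0.1  0.18 0.  ] 17.071016483574933
```

```bash
python3 -m pendant '[0,0,-0.5,0,0,0,0,0,-0.95,0,0,0,0,0,-0.95,0,0,-0.15,0,0,-0.6,0,0,-0.15,0,0,0,0,0,-0.15]'
python3 -m pendant '[0,0,0,0,0,-0.15,0,0,0,0,0,-0.15,0,0,0,0,0,-0.148,-0.724,0.523,0,0,0,0,-0.724,0.523,0,0,0,0]'
python3 -m pendant '[-0.724,0.523,0,0,0,0,-0.724,0.523,0,0,0,0,-0.724,0.523,0,0,0,0,-0.724,0.523,0,0,0,0,-0.724,0.523,0,0,0,0]'
python3 -m pendant '[-0.724,0.523,0,0,0,0,0,0,0,0,0,0,0,0,0,0,0,0]'
python3 -c "
from rig import r,vision
from h import *
o=r.observe();print(o['joints'].round(3),o['wrist_torque'].round(2),o['finger_gap']*93)
im=[]
for n in ('top','side'):
    c=vision.camera(n);np.savez(f'pics/{n}4.npz',**c);p=proj(c,[.52,.0,.12])[0].astype(int);print(p)
    im.append(cv2.resize(c['frame'][p[1]-35:p[1]+35,p[0]-35:p[0]+35,::-1],(400,400),interpolation=cv2.INTER_CUBIC))
cv2.imwrite('pics/n4.png',np.hstack(im))"
```

```text
time: 8.95
eef_pos: [0.4568, 0.2533, 0.2427]
orientation: [-3.013, -0.887, -0.014]
contact_force: [0.9, 0.1, -3.1]
finger_gap: 0.189
grip_force: 59.9
time: 9.45
eef_pos: [0.4515, 0.1627, 0.2361]
orientation: [-2.813, -1.399, 0.002]
contact_force: [0.5, -1.1, -2.1]
finger_gap: 0.187
grip_force: 59.9
time: 9.95
eef_pos: [0.4458, -0.0619, 0.2365]
orientation: [-2.815, -1.395, 0.0]
contact_force: [1.4, 0.2, -1.9]
finger_gap: 0.187
grip_force: 59.9
time: 10.25
eef_pos: [0.4449, -0.1056, 0.2363]
orientation: [-2.816, -1.39, 0.001]
contact_force: [1.0, 0.1, -2.3]
finger_gap: 0.186
grip_force: 59.9
[-0.345 -0.224  1.954  0.     1.413  0.308] [-0.13  0.19  0.04] 17.297332051378792
[330 204]
[307 194]
```

View pics/n4.png

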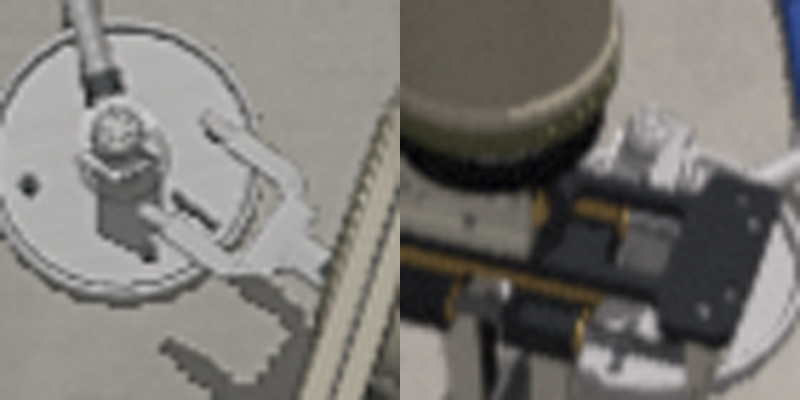

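Top crop: the prong tips are at (148,210) and (210,118) either side of the line to the nut. I'll check this against the expected jaw position.

```bash
python3 -c "
from h import *
from rig import r
c=load('top4')
P=np.array([(148,210),(210,118),(125,212),(208,125)])/5.714+[295-.41,169-.41]
X=ray(c,P[:2],.161)[:,:2];m=X.mean(0);d=X[1]-X[0];print(X,m,np.hypot(*d),'yaw from tips',np.degrees(np.arctan2(d[0],-d[1])))
e=r.observe()['eef_pos'][:2];v=m-e;print(np.hypot(*v),np.degrees(np.arctan2(v[1],v[0])))
H=ray(c,np.array([[117,131]])/5.714+[294.6,168.6],.117);print('head',H)
"

```

```text
[[ 0.5133554   0.02656042]
 [ 0.55549469 -0.00278336]] [0.53442504 0.01188853] 0.05134956199380902 yaw from tips 55.148495990223594
0.14627130289058757 52.41929627109107
head [[0.55639127 0.04125508 0.117     ]]
```

```bash
python3 -m pendant '[0,-0.01,0.75,0,0,0,0,0,0.736,0,0,0,0,0,0,0,0,0,0.3,0,0,0,0,0,0.2,0,0,0,0,0]'
python3 -m pendant '[0.2,0,0,0,0,0,0.2,0,0,0,0,0,0,0,0,0,0,0]'; python3 -c "
from rig import r;o=r.observe();print(o['joints'].round(3),o['wrist_torque'].round(2),o['contact_force'])"
```

```text
time: 10.85
eef_pos: [0.4611, -0.0834, 0.1639]
orientation: [2.814, 1.396, 0.002]
contact_force: [0.5, -0.1, -2.2]
finger_gap: 0.188
grip_force: 59.9
time: 11.15
eef_pos: [0.4733, -0.0678, 0.1632]
orientation: [2.814, 1.396, 0.002]
contact_force: [1.4, 0.0, -1.6]
finger_gap: 0.181
grip_force: 59.9
[-0.25  -0.088  1.972  0.     1.256  0.4  ] [-0.15  0.08 -0.08] [ 1.37727252  0.03705722 -1.61228208]
```

```bash
python3 -m pendant '[0.12,0,0,0,0,0,0.12,0,0,0,0,0,0.1,0,0,0,0,0,0,0,0,0,0,0]'; python3 -c "
from rig import r;o=r.observe();print(o['joints'].round(3),o['wrist_torque'].round(2),o['contact_force'])"
```

```text
time: 11.55
eef_pos: [0.4829, -0.0549, 0.1624]
orientation: [-2.815, -1.395, -0.0]
contact_force: [0.9, -0.6, -1.6]
finger_gap: 0.184
grip_force: 59.9
[-0.219 -0.064  1.951  0.     1.254  0.432] [-0.16  0.06 -0.14] [ 0.87559837 -0.63675966 -1.64733086]
```

```bash
python3 -m pendant '[0.009,-0.209,0,0,0,0.111,0.009,-0.209,0,0,0,0.111,0.009,-0.209,0,0,0,0.111,0.009,-0.209,0,0,0,0.111,0.009,-0.209,0,0,0,0.111]'; python3 -m pendant '[0.009,-0.209,0,0,0,0.111,0,0,0,0,0,0]';  python3 -c "
from rig import r;o=r.observe();print(o['joints'].round(3),o['wrist_torque'].round(2),o['contact_force'])"
```

```text
time: 12.05
eef_pos: [0.4493, -0.016, 0.1628]
orientation: [3.05, 0.746, 0.002]
contact_force: [3.8, -2.8, -2.2]
finger_gap: 0.186
grip_force: 59.9
time: 12.25
eef_pos: [0.4445, -0.006, 0.1626]
orientation: [3.08, 0.618, 0.001]
contact_force: [1.5, -2.1, -2.1]
finger_gap: 0.184
grip_force: 59.9
[-1.290e-01 -1.850e-01  2.061e+00 -1.000e-03  1.265e+00  1.046e+00] [-0.47  0.08 -0.09] [ 1.48914304 -2.06597119 -2.09521986]
```

```bash
python3 -m pendant '[0.009,-0.209,0,0,0,0.111,0.009,-0.209,0,0,0,0.111,0,0,0,0,0,0]'; python3 -c "
from rig import r;o=r.observe();print(o['wrist_torque'].round(2))"; python3 -m pendant '[0.009,-0.209,0,0,0,0.111,0,0,0,0,0,0]';  python3 -c "
from rig import r;o=r.observe();print(o['wrist_torque'].round(2),o['contact_force'])"
```

```text
time: 12.55
eef_pos: [0.4382, 0.0137, 0.1625]
orientation: [3.121, 0.351, -0.0]
contact_force: [0.1, -2.5, -1.5]
finger_gap: 0.185
grip_force: 59.9
[-0.54  0.11 -0.1 ]
time: 12.75
eef_pos: [0.4363, 0.0238, 0.1624]
orientation: [3.134, 0.216, -0.001]
contact_force: [0.5, -2.8, -1.8]
finger_gap: 0.183
grip_force: 59.9
[-0.64  0.25  0.01] [ 0.50741312 -2.76430851 -1.79141803]
```

```bash
for i in 1; do python3 -m pendant '[0.009,-0.209,0,0,0,0.111,0,0,0,0,0,0]'; python3 -m pendant '[0.002,-0.105,0,0,0,0.056,0,0,0,0,0,0]'; python3 -m pendant '[0.002,-0.105,0,0,0,0.056,0,0,0,0,0,0]'; done;  python3 -c "
from rig import r;o=r.observe();print(o['wrist_torque'].round(2),o['contact_force'])"
```

```text
time: 12.95
eef_pos: [0.4352, 0.0342, 0.1623]
orientation: [3.14, 0.081, -0.001]
contact_force: [-0.7, -4.0, -1.8]
finger_gap: 0.184
grip_force: 59.9
time: 13.15
eef_pos: [0.435, 0.0391, 0.1622]
orientation: [3.141, 0.013, -0.001]
contact_force: [-1.9, -4.0, -2.1]
finger_gap: 0.188
grip_force: 59.9
time: 13.35
eef_pos: [0.435, 0.0445, 0.1622]
orientation: [3.141, -0.057, -0.002]
contact_force: [-2.1, -3.4, -1.0]
finger_gap: 0.183
grip_force: 59.9
[-0.73  0.56  0.02] [-2.07179312 -3.3564179  -0.9677966 ]
```

```bash
python3 -m pendant '[0.002,-0.105,0,0,0,0.056,0,0,0,0,0,0]'; python3 -m pendant '[0.002,-0.105,0,0,0,0.056,0,0,0,0,0,0]';python3 -m pendant '[0.002,-0.105,0,0,0,0.056,0,0,0,0,0,0]';  python3 -c "
from rig import r;o=r.observe();print(o['wrist_torque'].round(2),o['contact_force'])"
```

```text
time: 13.55
eef_pos: [0.4355, 0.05, 0.1623]
orientation: [-3.139, 0.127, 0.001]
contact_force: [-1.3, -4.4, -2.4]
finger_gap: 0.188
grip_force: 59.9
time: 13.75
eef_pos: [0.4365, 0.055, 0.1626]
orientation: [3.135, -0.196, 0.001]
contact_force: [1.3, -4.1, -1.6]
finger_gap: 0.185
grip_force: 59.9
time: 13.95
eef_pos: [0.4377, 0.06, 0.1628]
orientation: [3.13, -0.265, 0.003]
contact_force: [3.5, -5.0, -2.7]
finger_gap: 0.186
grip_force: 59.9
[-1.   -0.14  0.08] [ 3.46350653 -4.99694941 -2.655743  ]
```

```bash
python3 -m pendant '[0.002,-0.105,0,0,0,0.056,0,0,0,0,0,0]'; python3 -m pendant '[0.002,-0.105,0,0,0,0.056,0,0,0,0,0,0]';python3 -c "
from rig import r,vision
from h import *
o=r.observe();print(o['wrist_torque'].round(2),o['contact_force'])
im=[]
for n in ('top','side'):
    c=vision.camera(n);np.savez(f'pics/{n}5.npz',**c);p=proj(c,[.54,.04,.08])[0].astype(int);print(p)
    im.append(cv2.resize(c['frame'][p[1]-35:p[1]+35,p[0]-35:p[0]+35,::-1],(400,400),interpolation=cv2.INTER_CUBIC))
cv2.imwrite('pics/n5.png',np.hstack(im))"
```

```text
time: 14.15
eef_pos: [0.4392, 0.0649, 0.1631]
orientation: [3.123, -0.334, 0.005]
contact_force: [5.3, -7.4, -3.1]
finger_gap: 0.189
grip_force: 59.9
time: 14.35
eef_pos: [0.4404, 0.07, 0.1631]
orientation: [3.115, -0.403, 0.005]
contact_force: [4.8, -6.5, -3.4]
finger_gap: 0.184
grip_force: 59.9
[-0.97 -0.39  0.1 ] [ 4.75102314 -6.45758919 -3.37125583]
[315 199]
[310 191]
```

View pics/n5.png

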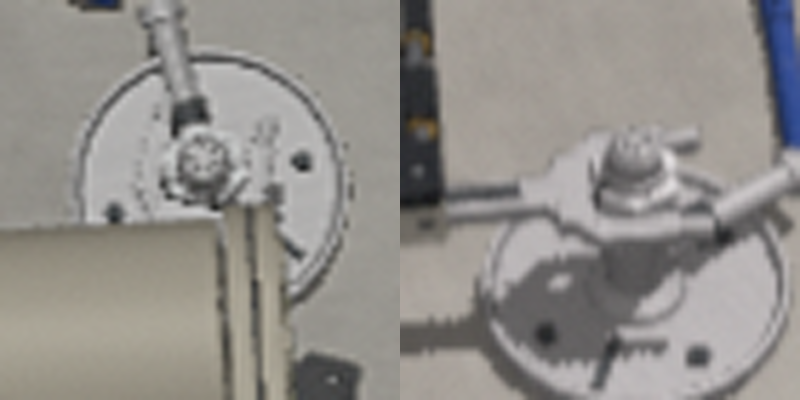

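The side crop shows the jaw around the nut, with prong tips at (693,140) and (712,222) and the handle from (450,205) to (520,190). I'll check the spanner's real yaw against the gripper's.

```bash
python3 -c "
from h import *
c=load('side5')
S=lambda p:(np.array(p)-[400,0])/5.714+[275-.41,156-.41]
X=ray(c,S([(695,140),(714,220)]),.087)[:,:2];d=X[1]-X[0];m=X.mean(0);print(X,np.hypot(*d),np.degrees(np.arctan2(d[0],-d[1])))
e=np.array([.4404,.070]);v=m-e;print(np.hypot(*v),np.degrees(np.arctan2(v[1],v[0])))
X=ray(c,S([(450,203),(520,188)]),.087)[:,:2];d=X[1]-X[0];print('handle',np.degrees(np.arctan2(d[1],d[0])))
g=c['frame'].mean(2); print(proj(c,[.5567,.041,.09]));print(g[176:196,302:332].astype(int))
"

```

```text
[[0.58923248 0.05442425]
 [0.58034966 0.00849336]] 0.04678195114650905 -10.94561255332826
0.14944632468573005 -14.945090526848611
handle -5.01206325021962
[[316.16698843 186.55539748]]
[[154 155 156 156 157 156 155 153 157 156 157 157 156 157 157 156 158 158
  158 157 157 155 156 156 154 154 155 156 159 161]
 [154 152 154 155 155 156 155 155 154 154 157 158 158 153 157 152 157 159
  151 155 157 157 157 156 159 153 158 160 159 162]
 [153 152 152 154 156 153 145 145 147 151 155 159 162 139 153 163 162 175
  166 153 156 160 166 170 169 147 158 160 159 162]
 [154 152 152 153 154 147 159 163 165 165 149 154 157 159 167 160 154 172
  162 163 171 175 179 180 176 152 157 159 161 162]
 [155 155 154 154 158 157 179 179 178 165 137 160 148 170 176 155 137 167
  160 166 167 164 156 144 140 142 156 158 159 160]
 [152 152 154 162 173 177 186 183 183 146 121 165 136 158 151 172 167 166
  166 153 136 122 114 100 104 128 157 160 158 160]
 [146 149 159 169 179 184 188 184 169 121 117 147 151 162 148 185 173 160
  174 191 164 112 101 103 117 143 161 161 160 160]
 [160 167 172 176 182 182 174 196 149 10
[... 885 characters left out ...]
137 154 161 163 157 195
  186 170 146 153 181 180 176 147 131 137 139 159]
 [167 179 183 185 185 182 154  71 106 123 134 139 158 185 204 189 168 153
  139 118 116 145 170 151 132 101 111 138 173 188]
 [156 181 183 185 185 185 175 102 106 108 113 121 135 152 179 162 140 119
  118 117 116 131 128 102  87  83  86 118 185 191]
 [125 175 183 184 185 184 184 154 136 117 116 109 109 114 139 137 139 146
  150 164 164 162 123 121 123 124 124 122 159 169]
 [ 97 151 153 161 171 183 184 170 177 168 156 156 153 154 163 164 167 173
  175 185 185 185 164 165 166 170 170 158 114 140]
 [115 114 112 117 136 166 180 176 191 187 181 179 179 178 182 181 181 180
  182 183 181 181 163 165 165 167 165 157  88  98]]
```

```bash
python3 -m pendant '[0.002,-0.105,0,0,0,0.056,0,0,0,0,0,0]'; python3 -m pendant '[0.002,-0.105,0,0,0,0.056,0,0,0,0,0,0]';python3 -c "
from rig import r
o=r.observe();e=o['eef_pos']-[.5567,.041,0];f=o['contact_force'];print(o['wrist_torque'].round(2),f, e[0]*f[1]-e[1]*f[0],(e[:2]**2).sum()**.5)"
```

```text
time: 14.65
eef_pos: [0.4418, 0.075, 0.163]
orientation: [3.105, -0.471, 0.005]
contact_force: [3.8, -5.8, -2.5]
finger_gap: 0.188
grip_force: 59.9
time: 14.85
eef_pos: [0.4432, 0.0803, 0.1629]
orientation: [3.095, -0.54, 0.003]
contact_force: [3.6, -3.5, -3.5]
finger_gap: 0.186
grip_force: 59.9
[-0.63 -0.26  0.06] [ 3.63982081 -3.5202333  -3.48421403] 0.2564848747974724 0.12015256781464777
```

```bash
python3 -c "
from h import *
s=load('side5');t=load('top5')
S=lambda p:(np.array([p])-[400,0])/5.714+[275-.41,156-.41]
T=lambda p:np.array([p])/5.714+[280-.41,164-.41]
def tri(a,b):
    A=[ray(t,a,z)[0] for z in(0,.15)];B=[ray(s,b,z)[0] for z in(0,.15)]
    z=np.linspace(0,.15,151);D=[np.hypot(*(ray(t,a,q)[0]-ray(s,b,q)[0])[:2]) for q in z];i=np.argmin(D);return z[i],D[i],ray(t,a,z[i])[0],ray(s,b,z[i])[0]
print(tri(T((267,122)),S((714,220))))
print(tri(T((157,108)),S((695,140))))
print(tri(T((203,160)),S((640,143))),'head')
# nut visibility above spanner in side view: spanner tip z by side only
"
python3 -c "
from rig import r;o=r.observe();print(o['joints'].round(3))"
```

```text
(np.float64(0.085), np.float64(0.0021738794611862915), array([0.57882488, 0.01032271, 0.085     ]), array([0.58097196, 0.00998242, 0.085     ]))
(np.float64(0.076), np.float64(0.004694864420359028), array([0.58823067, 0.0643805 , 0.076     ]), array([0.59275254, 0.06311781, 0.076     ]))
(np.float64(0.113), np.float64(0.0011607273299117668), array([0.5567677 , 0.04124301, 0.113     ]), array([0.55781192, 0.04073616, 0.113     ])) head
[ 6.600e-02 -1.690e-01  2.046e+00 -1.000e-03  1.262e+00  1.982e+00]
```

```bash
python3 -c "
from rig import vision
from h import *
c=vision.camera('side');np.savez('pics/side6.npz',**c);g=c['frame'].mean(2);print(g[180:196,304:330].astype(int))
for a in range(-210,-140,10):
    r=np.radians(a);print(a,proj(c,[[.5563+.0208*np.cos(r),.0413+.0208*np.sin(r),z] for z in (.092,.087)]).round(1).tolist())
t=vision.camera('top');np.savez('pics/top6.npz',**t);print(proj(t,[.557,.04,.09]));print(t['frame'].mean(2)[182:204,304:332].astype(int))
for a in range(-210,-140,20):
    r=np.radians(a);print(a,proj(t,[[.5573+.0208*np.cos(r),.0393+.0208*np.sin(r),z] for z in (.092,.087)]).round(1).tolist())
"
```

```text
[[150 154 163 165 161 180 182 165 139 160 150 171 176 153 139 165 163 177
  172 176 177 175 173 169 141 156]
 [141 156 163 168 169 181 174 143 121 166 136 158 152 170 167 167 170 175
  150 141 138 136 132 130 134 156]
 [163 172 173 175 173 190 163 120 113 147 152 164 147 184 175 162 175 203
  171 116  98  97  94 101 136 156]
 [181 183 182 180 156 205 151  99 113 127 146 152 143 167 158 150 154 215
  209 146 114 108 102 120 153 160]
 [184 185 184 176 134 194 130  86  99 117 126 132 134 142 148 129 124 202
  219 176 148 144 143 150 160 162]
 [185 186 184 178 129 180 113  85  82  98 106 116 118 118 121 106 116 179
  202 177 169 170 168 164 166 165]
 [185 185 184 178 124 146 106  94  88  89  91  98  97  94  97 106 142 162
  197 172 147 146 160 170 174 170]
 [185 184 184 179 124 114  91  86  95  97  95  93  94 104 132 138 146 175
  217 179 125 114 126 141 145 166]
 [184 183 182 182 147  98  71  82  95  98 107 110 128 135 132 139 168 203
  221 196 161 133 129 116 110 133]
 [185 184 184 178 132  73 113 135 116 110 110 115 128 135 126 183 201 212
  196 180 181 169 166 150 113 109]
 [185 185 
[... 2967 characters left out ...]
  88 117 120 114  87  83 124 120 113
  138 179 169 167 165 110  91 131 180 180]
 [149 110 139 153 148 140 140 140 138 143 125 125 120  88  79 133 128 124
  144 183 163 138 171  93  94 139 184 177]
 [111 102 112 112 113 109 110 110 110 132 129 129 133 109  80 138 134 129
  127 156 178 134 119  97  96 136 182 177]
 [115 115 116 117 119 120 121 113  98 121 134 132 136 117  84 140 136 136
  121 116 148 108  77 103  95 135 184 176]
 [124 128 127 128 128 129 130 120 105 126 135 137 139 120  85 147 140 141
  129 108 119  56  59  90  99 139 182 179]]
-210 [[312.4, 198.9], [312.4, 199.2]]
-190 [[314.8, 199.8], [314.9, 200.0]]
-170 [[317.4, 199.7], [317.5, 200.0]]
-150 [[319.9, 198.8], [319.9, 199.0]]
```

```bash
python3 -m pendant '[-0.3,0,0,0,0,0,-0.4,0,0,0,0,0,-0.4,0,0,0,0,0,-0.4,0,0,0,0,0,0,0,0,0,0,0]'; python3 -c "
from rig import vision
from h import *
c=vision.camera('side');np.savez('pics/side7.npz',**c);g=c['frame'].mean(2);print(g[182:200,304:330].astype(int))
t=vision.camera('top');np.savez('pics/top7.npz',**t);print(t['frame'].mean(2)[186:206,304:330].astype(int))
"
```

```text
time: 15.45
eef_pos: [0.3713, 0.107, 0.1633]
orientation: [-3.093, 0.539, -0.002]
contact_force: [-1.6, 0.1, -1.7]
finger_gap: 0.189
grip_force: 70.1
[[150 154 155 156 154 160 168 119 111 144 141 159 144 181 172 159 173 207
  186 162 159 157 157 160 160 158]
 [161 169 170 172 179 194 178 106 111 122 138 146 141 163 155 147 154 215
  210 166 159 158 158 160 160 159]
 [156 177 182 184 191 197 149  87  97 114 127 130 131 141 144 129 122 198
  216 172 161 159 158 158 161 161]
 [130 142 149 150 152 182 116  86  83  97 105 112 115 116 119 102 114 180
  205 170 168 170 167 163 164 162]
 [102  99 102 101 108 154 110  91  87  86  90  94  94  94  99 103 140 161
  199 169 144 144 154 168 171 167]
 [ 92  93  99  97 101 122 107  85  93  97  93  90  93 101 133 135 140 174
  211 177 126 111 123 139 145 164]
 [115 123 146 151 139 100 100  75  93  99 104 109 125 133 132 137 168 197
  221 187 158 132 128 113 108 132]
 [159 163 173 180 167  83  87  96 108 107 109 114 126 131 124 180 202 186
  182 167 179 167 163 147 110 107]
 [179 177 178 181 174  75  86 124 141 135 147 154 161 164 157 193 186 144
  13
[... 2493 characters left out ...]
89 100  91
  103 134 158 177 175 173 176 175]
 [163 149 132 178 171 138 109  90  87  87  79  80  68  45  56  95  96  94
   85 128 182 179 176 178 177 176]
 [173 142 120 179 176 160 109  83  93  94  94  88  91  91  90 100  94  85
   70 133 189 182 179 177 175 175]
 [182 167 140 177 175 179 158  77  91  96  94  93  97  94  95  95  85 115
  156 136 145 134 150 185 179 175]
 [182 172 151 177 174 179 163  85  85  79  86  91  98  95  83  81  88 132
  176 158 121  83  88 147 185 177]
 [170 142 161 181 176 178 160  89  96  97  92  89  90  89  89  97 107 149
  170 144 122 116  66  93 141 169]
 [167  96 105 145 184 179 179 157  93  98 102 100 101 100 101  96 131 175
  155 141 183 164  76  66  85 111]]
```

```bash
python3 -c "
from h import *
from rig import r
o=r.observe();e=o['eef_pos'];y=np.radians(-19.8);u=np.array([np.cos(y),np.sin(y)]);v=np.array([-u[1],u[0]]);print(e,o['wrist_torque'])
for n in('side','top'):
    a=load(n+'7');b=load(n+'3');m=(np.abs(a['frame'].astype(int)-b['frame']).max(2)>22).astype(np.uint8)
    for z in (.087,.075):
        tips=[np.r_[e[:2]+.148*u+k*.025*v,z] for k in(1,-1)];th=[np.r_[e[:2]+(.12-.0235)*u,z]]
        print(n,z,proj(a,np.array(tips+th)).round(1).tolist())
    p=proj(a,np.r_[e[:2]+.14*u,.087])[0].astype(int);x0,y0=p-[16,14]
    print(x0,y0);print('\n'.join(''.join('#' if q else '.' for q in row) for row in m[y0:y0+28,x0:x0+34]))
"
```

```text
[0.37137545 0.10658735 0.1621739 ] [0.11517064 0.33550489 0.03717435]
side 0.087 [[297.1, 180.3], [296.9, 195.6], [276.6, 188.1]]
side 0.075 [[297.2, 183.3], [297.0, 198.5], [276.9, 191.1]]
277 173
..................................
..................................
..................................
..................................
..................................
..................................
..................................
..................................
..................................
...............#....#######......#
..............#############.#####.
..............#############.####..
.......##.###..............#......
.......######.##################..
.......#########################..
...###########..........###.......
#############..................###
#############..................###
.############..................##.
######.######..................##.
###....######..................##.
######.######...................#.
.############...................#.
.....##...####....................
......########..##................
......#####.##.##..........
[... 483 characters left out ...]

............####...........#####..
.......#...#.###..........######..
...........#.###..........####....
.............##..........#####....
..........#####..........#######..
.....##...#####.....##..#########.
......##..#####.........#########.
.......########...........######..
......#########...........##.###..
......######.#..............####..
........##..##.............#####..
........####.###....#......#####..
........######..#####....#####....
........#########......##.#####...
........#.#############.#####.....
........##############............
.........#.#####.####......####...
.........#.#####..##......#####...
.........######.##.##....#####....
..........#####.#........#####....
```

```bash
python3 -m pendant '[-0.106,-0.883,0,0,0,0,-0.106,-0.883,0,0,0,0,-0.106,-0.883,0,0,0,0,0,0,0,0,0,0,0,0,0,0,0,0]'; python3 -c "
from rig import vision,r
from h import *
o=r.observe();e=o['eef_pos'];y=np.radians(-19.8);u=np.array([np.cos(y),np.sin(y)]);v=np.array([-u[1],u[0]])
for n in('side','top'):
    a=vision.camera(n);np.savez('pics/%s8.npz'%n,**a);g=a['frame'].mean(2)
    z=.087;tips=[np.r_[e[:2]+.148*u+k*.025*v,z] for k in(1,-1)];th=[np.r_[e[:2]+(.12-.0235)*u,z]]
    print(n,proj(a,np.array(tips+th)).round(1).tolist())
    p=proj(a,np.r_[e[:2]+.125*u,.087])[0].astype(int);x0,y0=p-[22,16]
    print(x0,y0);print('\n'.join(''.join('#' if q>165 else ('-' if q<120 else '.') for q in row) for row in g[y0:y0+32,x0:x0+44]))
"
```

```text
time: 16.05
eef_pos: [0.4014, 0.2368, 0.161]
orientation: [3.093, -0.538, -0.005]
contact_force: [-0.4, 0.2, -2.2]
finger_gap: 0.188
grip_force: 67.1
side [[291.7, 143.2], [291.4, 156.7], [272.4, 150.1]]
261 133
............................................
............................................
............................................
............................................
............................................
............................................
............................................
............................................
............................................
............................................
............................................
............................................
............................................
.............................###............
.........................#############......
.....................###.#################..
..................######....................
..................######.------------------.
------.---...###.#######-------------------.
------------.###########.........
[... 1352 characters left out ...]
#######......####-...---.
.................############..####.-..----.
.................#################.-...----.
...................##############---..-----.
...................#.#########.---....----..
....................##########--......----..
...................##########.-......-----..
...................#####.-----.......-----..
-..................#####.-..........-----...
--................######---.........-----...
--................#--.#.-----.......----....
---................--.#-----------------....
----..............---.#-----------------....
----..............--.#.----------------.....
-----............---.#----------------......
.----...........#---..-------------.........
```

```bash
python3 -c "
from h import *
e=np.array([.4014,.2368]);y=np.radians(-19.8);u=np.array([np.cos(y),np.sin(y)]);v=np.array([-u[1],u[0]]);M=np.array([u,v])
t=load('top8');s=load('side8')
for z in(.087,.075,.065,.055):
    for n,c,P in(('T',t,[(258,192),(277.7,193),(256,198),(253.5,202),(274,200),(272,206),(265,208)]),('S',s,[(302,148),(299.5,161.5)])):
        print(z,n,((ray(c,P,z)[:,:2]-e)@M.T*1000).round(0).tolist())
"
```

```text
0.087 T [[164.0, 21.0], [178.0, -32.0], [146.0, 20.0], [133.0, 23.0], [157.0, -29.0], [139.0, -29.0], [128.0, -13.0]]
0.087 S [[176.0, 7.0], [170.0, -43.0]]
0.075 T [[165.0, 23.0], [180.0, -30.0], [147.0, 23.0], [134.0, 25.0], [158.0, -27.0], [140.0, -28.0], [128.0, -11.0]]
0.075 S [[176.0, 18.0], [169.0, -32.0]]
0.065 T [[165.0, 25.0], [181.0, -29.0], [147.0, 24.0], [135.0, 27.0], [158.0, -26.0], [141.0, -26.0], [129.0, -9.0]]
0.065 S [[175.0, 28.0], [169.0, -22.0]]
0.055 T [[166.0, 27.0], [182.0, -28.0], [148.0, 26.0], [135.0, 29.0], [159.0, -24.0], [141.0, -25.0], [129.0, -8.0]]
0.055 S [[175.0, 38.0], [168.0, -13.0]]
```

```bash
python3 -m pendant '[0,0,0.45,0,0,0,0,0,0.45,0,0,0,0,0,0.3,0,0,0,0,0,0.15,0,0,0,0,0,0,0,0,0]' 1 15
python3 -m pendant '[0,0,0.05,0,0,0,0,0,0,0,0,0,0,0,0,0,0,0]' 0.6
python3 -m pendant '[0.45,0,0.06,0,0,0,0,0,0,0,0,0]'
python3 -c "
from rig import vision,r
from h import *
o=r.observe();e=o['eef_pos'];print(e);R=np.array([[.941,-.339],[.339,.941]])
y=np.radians(-19.8);u=np.array([np.cos(y),np.sin(y)]);v=np.array([-u[1],u[0]])
for n in('side','top'):
    a=vision.camera(n);np.savez('pics/%s9.npz'%n,**a);g=a['frame'].mean(2)
    z=.012;tips=[np.r_[e[:2]+.148*u+k*.025*v,z] for k in(1,-1)];th=[np.r_[e[:2]+(.12-.0235)*u,z]]
    print(n,proj(a,np.array(tips+th)).round(1).tolist())
    p=proj(a,np.r_[e[:2]+.125*u,.012])[0].astype(int);x0,y0=p-[20,13]
    print(x0,y0);print('\n'.join(''.join('#' if q>165 else ('-' if q<120 else '.') for q in row) for row in g[y0:y0+26,x0:x0+40]))
"
```

```text
time: 16.65
eef_pos: [0.4015, 0.2352, 0.0942]
orientation: [3.093, -0.545, -0.002]
contact_force: [-0.3, -0.6, 0.3]
finger_gap: 0.19
grip_force: 15.0
time: 16.95
eef_pos: [0.4026, 0.2365, 0.0933]
orientation: [-3.093, 0.544, -0.002]
contact_force: [0.6, 0.6, 0.2]
finger_gap: 0.38
grip_force: 0.0
time: 17.15
eef_pos: [0.4251, 0.2285, 0.0904]
orientation: [-3.093, 0.544, -0.004]
contact_force: [-0.2, 1.2, -0.3]
finger_gap: 0.4
grip_force: 0.0
[0.42505053 0.22850365 0.09035316]
side [[301.7, 161.7], [301.6, 175.1], [283.2, 168.5]]
273 155
........................................
........................................
........................................
........................................
........................................
........................................
.............#############..............
............##############..##..........
............##############..............
.......#######.............-----........
.......######.-----------------.........
......#######--------------.-...........
..###########-..........................
-.###########............
[... 934 characters left out ...]
...
.............###--..............#.-.....
............###.--...............--.....
............###.-.............##.-......
............###--.............##.-......
...........###.-.............###.-......
...........###--.............###.-......
...........##.--.............##.--......
..........###.--............###.--......
-.............-.............###.-.......
--........-##..-............###--.......
---.........####.-.........####-........
---.........#######..-.....###.-........
-.--........##########.-.#####--........
-----.......##############.##.-.........
.----......-.############.##.--.........
.-.---......-...##########.---..........
.-.---......--.#########.----...........
```

```bash
python3 -m pendant '[0,0,0.068,0,0,0,0,0,0,0,0,0,0,0,0,0,0,0,0,0,0,0,0,0,0,0,0,0,0,0]' 1 60
python3 -m pendant '[0,0,0,0,0,0,0,0,-0.5,0,0,0,0,0,-0.95,0,0,-0.1655,0,0,-0.95,0,0,-0.1655,0,0,-0.6,0,0,-0.1655]'
python3 -m pendant '[0,0,0,0,0,-0.1655,-0.348,0.83,0,0,0,0,-0.348,0.83,0,0,0,0,-0.348,0.83,0,0,0,0,-0.348,0.83,0,0,0,0]'
python3 -m pendant '[-0.348,0.83,0,0,0,0,0,0,0,0,0,0,0,0,0,0,0,0]'
python3 -c "
from rig import vision,r
from h import *
o=r.observe();e=o['eef_pos'];print(o['joints'].round(2));y=np.radians(10);u=np.array([np.cos(y),np.sin(y)]);v=np.array([-u[1],u[0]])
for n in('side','top'):
    a=vision.camera(n);np.savez('pics/%s10.npz'%n,**a);g=a['frame'].mean(2)
    z=.162;tips=[np.r_[e[:2]+.148*u+k*.025*v,z] for k in(1,-1)];th=[np.r_[e[:2]+(.12-.0235)*u,z]]
    print(n,proj(a,np.array(tips+th)).round(1).tolist())
    p=proj(a,np.r_[e[:2]+.125*u,.162])[0].astype(int);x0,y0=p-[20,13]
    print(x0,y0);print('\n'.join(''.join('#' if q>165 else ('-' if q<120 else '.') for q in row) for row in g[y0:y0+26,x0:x0+40]))
"
```

```text
time: 17.75
eef_pos: [0.4227, 0.2287, 0.0858]
orientation: [3.094, -0.543, -0.001]
contact_force: [0.6, -0.3, -1.4]
finger_gap: 0.186
grip_force: 60.0
time: 18.25
eef_pos: [0.4239, 0.229, 0.2398]
orientation: [-3.139, -0.074, -0.006]
contact_force: [1.7, 0.5, -0.8]
finger_gap: 0.185
grip_force: 60.0
time: 18.75
eef_pos: [0.3821, 0.052, 0.2358]
orientation: [3.13, 0.272, -0.0]
contact_force: [0.8, -0.8, -2.7]
finger_gap: 0.188
grip_force: 60.0
time: 19.05
eef_pos: [0.3728, 0.0084, 0.2361]
orientation: [-3.13, -0.264, -0.001]
contact_force: [0.1, 0.8, -2.0]
finger_gap: 0.185
grip_force: 60.0
[-0.12 -0.5   2.16  0.    1.48  1.29]
side [[297.1, 167.0], [307.4, 180.6], [283.2, 182.1]]
273 164
........................................
........................................
........................................
........................####............
...................###.###..............
.................#######...-............
..............#.######...---............
...........##########..----.............
..........########...----...............
.........#######..------..........
[... 1089 characters left out ...]
...
########.....------------.#.###.-..#...-
########.####-----------.######.--.#...-
#######..###.-----------.###.###.-#...--
#############---------.####..######...-.
.############..--------.###..#####...--.
...######.##..###.-----.###..###.-..--..
...######.#########.---.########...---..
-..-.###..####.#####.---#####.##..---...
--....##..###..##############.###.--....
..-.....######.############--.####-.....
...--.#.-.###..#########.-...#..........
....---.##.###...##.----...####.........
.....-----.####.-.--.##########.........
........--.##....#############..........
.........--.##..#############.-.........
..............#.##############.-........
.............-.###############.--.......
```

```bash
python3 -m pendant '[0,-0.026,0.71,0,0,0,0,0,0.71,0,0,0,0,0,0,0,0,0,0.25,0,0,0,0,0,0.25,0,0,0,0,0]'
python3 -m pendant '[0.25,0,0,0,0,0,0.15,0,0,0,0,0,0,0,0,0,0,0]'
python3 -m pendant '[0.15,0,0,0,0,0,0.15,0,0,0,0,0,0,0,0,0,0,0]'; python3 -c "
from rig import r
o=r.observe();e=o['eef_pos']-[.5567,.041,0];f=o['contact_force'];print(o['wrist_torque'].round(2),f, e[0]*f[1]-e[1]*f[0],(e[:2]**2).sum()**.5)"
```

```text
time: 19.65
eef_pos: [0.3981, 0.0161, 0.1663]
orientation: [-3.13, -0.273, -0.001]
contact_force: [0.4, 0.4, -1.1]
finger_gap: 0.184
grip_force: 60.0
time: 19.95
eef_pos: [0.4183, 0.019, 0.1663]
orientation: [3.13, 0.272, 0.002]
contact_force: [0.4, 0.1, -1.6]
finger_gap: 0.188
grip_force: 60.0
time: 20.25
eef_pos: [0.4319, 0.0211, 0.1649]
orientation: [-3.13, -0.27, 0.002]
contact_force: [-1.1, 0.2, -2.6]
finger_gap: 0.186
grip_force: 60.0
[-0.05  0.34 -0.03] [-1.0755938   0.19637413 -2.64521673] -0.045934920746194804 0.12640580007144994
```

```bash
cat > q.py <<'E'
from rig import r
import numpy as np
o=r.observe();e=o['eef_pos']-[.5567,.041,0];f=o['contact_force'];w=o['orientation']
print('yaw',np.degrees(2*np.arctan2(w[1]*np.sign(w[0]),abs(w[0]))).round(1),'M',(e[0]*f[1]-e[1]*f[0]).round(2),'wz',o['wrist_torque'].round(2),'d',np.hypot(*e[:2]).round(4))
E
P="python3 -m pendant"
python3 -m pendant '[0.03,0,0,0,0,0,0.002,-0.108,0,0,0,0.056,0,0,0,0,0,0]'; python3 q.py
python3 -m pendant '[0.002,-0.108,0,0,0,0.056,0,0,0,0,0,0]'; python3 q.py
python3 -m pendant '[0.002,-0.108,0,0,0,0.056,0,0,0,0,0,0]'; python3 q.py
python3 -m pendant '[0.002,-0.108,0,0,0,0.056,0,0,0,0,0,0]'; python3 q.py
```

```text
time: 20.55
eef_pos: [0.4316, 0.0267, 0.1645]
orientation: [-3.135, -0.2, 0.004]
contact_force: [-5.6, -0.7, -1.2]
finger_gap: 0.183
grip_force: 60.0
yaw 7.3 M 0.01 wz [-0.23  1.21 -0.07] d 0.126
time: 20.75
eef_pos: [0.4311, 0.0319, 0.1646]
orientation: [3.139, 0.133, -0.003]
contact_force: [-4.4, -1.8, -1.5]
finger_gap: 0.185
grip_force: 60.0
yaw 4.8 M 0.18 wz [-0.29  1.2  -0.03] d 0.1259
time: 20.95
eef_pos: [0.4309, 0.037, 0.1647]
orientation: [3.14, 0.064, -0.002]
contact_force: [-4.8, -2.6, -1.7]
finger_gap: 0.189
grip_force: 60.0
yaw 2.3 M 0.31 wz [-0.61  1.13  0.01] d 0.1258
time: 21.15
eef_pos: [0.4308, 0.0424, 0.1647]
orientation: [3.141, -0.005, -0.002]
contact_force: [-4.6, -3.4, -1.7]
finger_gap: 0.19
grip_force: 60.0
yaw -0.2 M 0.43 wz [-0.59  1.12  0.05] d 0.1259
```

```bash

python3 -m pendant '[-0.03,-0.108,0,0,0,0.056,0,0,0,0,0,0]'; python3 q.py
python3 -m pendant '[0.002,-0.108,0,0,0,0.056,0,0,0,0,0,0]'; python3 q.py
python3 -m pendant '[0.002,-0.108,0,0,0,0.056,0,0,0,0,0,0]'; python3 q.py
```

```text
time: 21.35
eef_pos: [0.4305, 0.0478, 0.1654]
orientation: [3.14, -0.073, 0.003]
contact_force: [1.5, -2.9, -2.9]
finger_gap: 0.185
grip_force: 60.0
yaw -2.7 M 0.35 wz [-0.57  0.22  0.11] d 0.1264
time: 21.55
eef_pos: [0.4311, 0.0531, 0.1656]
orientation: [3.138, -0.142, 0.004]
contact_force: [2.4, -4.1, -3.6]
finger_gap: 0.181
grip_force: 60.0
yaw -5.2 M 0.48 wz [-0.63 -0.12  0.07] d 0.1262
time: 21.75
eef_pos: [0.4318, 0.0583, 0.1656]
orientation: [3.134, -0.21, 0.004]
contact_force: [3.0, -4.4, -2.3]
finger_gap: 0.19
grip_force: 60.0
yaw -7.7 M 0.49 wz [-0.85 -0.18  0.13] d 0.1261
```

```bash

python3 -m pendant '[0.002,-0.108,0,0,0,0.056,0,0,0,0,0,0]'; python3 q.py
python3 -c "
from rig import vision
from h import *
c=vision.camera('side');np.savez('pics/side11.npz',**c);print(c['frame'].mean(2)[184:196,304:330].astype(int))
t=vision.camera('top');np.savez('pics/top11.npz',**t);print(t['frame'].mean(2)[192:204,304:326].astype(int))
p=proj(c,[.55,.041,.087])[0].astype(int);x0,y0=p-[30,18]
print(x0,y0);print('\n'.join(''.join('#' if q>165 else ('-' if q<110 else '.') for q in row) for row in c['frame'].mean(2)[y0:y0+32,x0:x0+60]))
"
```

```text
time: 21.95
eef_pos: [0.4328, 0.0636, 0.1656]
orientation: [3.128, -0.279, 0.004]
contact_force: [4.2, -4.4, -3.6]
finger_gap: 0.184
grip_force: 60.0
yaw -10.2 M 0.45 wz [-0.84 -0.31  0.13] d 0.126
[[185 185 184 182 138 206 132  84  99 119 126 131 134 143 146 128 126 199
  220 185 166 163 162 161 164 163]
 [186 185 183 190 171 197 116  86  85  98 107 115 117 117 120 106 115 179
  201 176 169 172 170 165 165 163]
 [184 185 184 181 155 153 105  92  87  89  90  96  98  96  98 106 140 158
  187 157 145 145 157 168 172 171]
 [183 184 184 180 145 119  88  83  95  95  94  91  95 101 131 140 143 174
  207 169 124 114 126 140 146 163]
 [183 184 185 181 164 100  71  81  94  98 107 110 128 136 133 139 167 203
  219 197 162 134 129 117 110 132]
 [186 183 186 182 158  82 113 133 117 109 111 116 130 135 129 185 200 215
  195 180 181 168 165 150 113 110]
 [183 184 185 183 165  80 120 145 145 135 135 153 162 161 158 193 186 171
  145 152 181 179 173 145 132 136]
 [184 184 184 185 176 102 110 122 136 141 159 188 200 175 169 153 145 126
  124 150 177 155 137 110 123 147]
 [181 184 185 183 180 150 120 
[... 2783 characters left out ...]
.....###..###.....#####......
-----.........############-.....####.....#.....######...--..
....................######.......#......##....#####...----..
............-------.#######....#.#.##############...-------.
...-------.--...........###.##############.........-----.---
----.--.......#####.---...#.##########.....-------------..--
-........#..########.----...###........-----------------..--
........##..########.....--.....---------...--------...-.#..
........#..#############...------------....--------..##.-...
........#.################..-----------..--------..#####..##
.......#..###########.#.....-------------------..#######.-.#
.......#..#####........----------------------...########.-.#
```

```bash
python3 -c "
from h import *
s=load('side11');b=load('side3');t=load('top11')
X=ray(s,[(312.5,196.3),(331,193.2)],.0906)[:,:2];d=X[1]-X[0];print(X,np.degrees(np.arctan2(d[1],d[0])))
for c,n,C in((s,'side',[.5563,.0413]),(t,'top',[.5573,.0393])):
  for yaw in(-10,0):
    y=np.radians(yaw);u=np.array([np.cos(y),np.sin(y)]);v=np.array([-u[1],u[0]])
    print(n,yaw,[proj(c,np.r_[C+x*u+k*v,.0906])[0].round(1).tolist() for x,k in((.028,.025),(.028,-.025),(0,.031),(0,-.031),(-.0235,0),(-.05,0))])
g=t['frame'].mean(2);print(298,178);print('\n'.join(' '.join('%3d'%q for q in row) for row in g[178:204,298:334].astype(int)))
"
```

```text
[[0.53691976 0.01421547]
 [0.58369299 0.00719561]] -8.535402194484393
side -10 [[324.9, 177.4], [328.8, 192.3], [313.8, 177.2], [318.2, 195.8], [306.8, 187.7], [296.4, 189.2]]
side 0 [[322.8, 176.4], [329.9, 190.5], [311.7, 177.7], [320.3, 195.3], [307.2, 188.9], [297.3, 191.8]]
top -10 [[308.7, 181.3], [326.5, 184.0], [305.0, 190.8], [327.1, 194.2], [314.7, 200.8], [313.2, 210.2]]
top 0 [[306.9, 182.7], [324.8, 182.4], [304.9, 192.7], [327.2, 192.3], [316.2, 200.9], [316.3, 210.4]]
298 178
145 150 161 152 104  80 137 185 182 183 162 119 151 163 147 134 156 182 179 178 176 177 176 176 175 176 176 177 179 176 157  92 113 163 166 150
146 159 157  81 109 169 177 183 179 183 168 105 143 161 162 134 149 187 180 176 175 175 175 174 174 177 176 177 178 181 182 169 131 101 154 167
158 157  92 124 184 180 180 180 169 147 137  93 138 165 178 146 128 155 182 178 176 177 176 177 176 177 177 177 177 176 177 179 173 137  93 147
155  89 118 183 184 179 178 179 171 151 163 144 118 141 131  90  72  90 150 181 177 176 177 176 175 177 175 174 176 175 177 179 181 178 146  89
 93 116 179 183 179 177 178 
[... 2439 characters left out ...]
 177 152 132 179 181 188 177 168 131 113  94  99  93  89  58  98  80  94 130 173 176 178 167  85  95 133 179 180 179 178 177
146  77  83 138 184 179 159 126 166 166 185 183 183 178 175 177 182 185 161  48  82  95 132 173 177 183 187 173  82  96 139 185 177 176 174 175
113  66  70 104 163 178 175 157 138 165 181 179 178 179 179 182 181 183 181 175 178 177 171 173 179 177 161 102  89  98 136 183 177 174 175 174
153  50  47 119 178 174 173 173 150 138 181 178 177 179 179 178 176 176 180 179 179 181 173 160 176 156 118  59  83 101 142 188 182 180 175 174
180 148 117 175 176 172 174 176 170 160 179 176 176 176 175 177 179 176 177 176 176 177 177 160 129 105 121  62  60  73 111 137 130 150 182 177
```

```bash

python3 -m pendant '[0.002,-0.108,0,0,0,0.056,0,0,0,0,0,0]'; python3 q.py
python3 -m pendant '[0.002,-0.108,0,0,0,0.056,0,0,0,0,0,0]'; python3 q.py
python3 -c "
from rig import vision
from h import *
t=vision.camera('top');np.savez('pics/top12.npz',**t);print(t['frame'].mean(2)[194:204,304:326].astype(int))"
```

```text
time: 22.25
eef_pos: [0.4339, 0.0687, 0.1657]
orientation: [3.121, -0.348, 0.005]
contact_force: [3.2, -6.2, -3.3]
finger_gap: 0.186
grip_force: 60.1
yaw -12.7 M 0.67 wz [-1.01 -0.32  0.27] d 0.1259
time: 22.45
eef_pos: [0.4351, 0.0741, 0.1656]
orientation: [3.113, -0.417, 0.004]
contact_force: [3.8, -5.2, -3.4]
finger_gap: 0.186
grip_force: 60.1
yaw -15.3 M 0.51 wz [-0.76 -0.28  0.22] d 0.1261
[[160 176 178 162 115 170 172 104 105 121 157 180 160 128 101 101 162 201
  196 177 175 175]
 [179 175 176 165 112 142 141  84  94  90 109 123 116  96  77  91 164 195
  163 182 173 172]
 [188 179 175 153  73 125 176 150 118  75  64  68  67  82  87 118 164 142
  134 180 175 165]
 [152 155 158 163 132 106 182 197 140  92  80  91  82  80 102 134 139 104
  154 178 178 161]
 [133 172 172 167 153  75 102 127 126 136 104 112  82  72 133 136  72 121
  183 175 175 170]
 [154 138 173 172 181 175 179 169 123  94 106 108  87  62 100  83  86 134
  188 176 175 161]
 [159 125 175 180 181 181 184 182 175 176 182 175 123  39  57  98 161 183
  185 179 175 146]
 [175 160 158 184 178 179 178 178 180 180 182 183 182 184 182 160 151 119
  137 144 141 115]
 [174 159 142 180 178 177 177 178 177 178 179 181 169 130 123 118 101  65
  100 113 114 100]
 [175 175 174 187 184 179 180 181 182 183 183 185 169 112 110 114 100  66
  107 119 121 107]]
```

```bash

python3 -m pendant '[0.008,0.199,0,0,0,-0.102,0.008,0.199,0,0,0,-0.102,0.008,0.199,0,0,0,-0.102,0.008,0.199,0,0,0,-0.102,0.008,0.199,0,0,0,-0.102]'; python3 q.py
python3 -m pendant '[0,0,0,0,0,0,-0.15,0,0,0,0,0,-0.2,0,0,0,0,0,0,0,0,0,0,0]'; python3 q.py
```

```text
time: 23.0
eef_pos: [0.4318, 0.0251, 0.1658]
orientation: [-3.133, -0.218, -0.005]
contact_force: [5.5, 2.0, -3.7]
finger_gap: 0.186
grip_force: 60.0
yaw 8.0 M -0.16 wz [ 0.29 -0.66  0.01] d 0.1259
time: 23.4
eef_pos: [0.4222, 0.0234, 0.171]
orientation: [3.134, 0.208, 0.041]
contact_force: [35.7, 3.6, -5.8]
finger_gap: 0.185
grip_force: 60.0
yaw 7.6 M 0.14 wz [ 0.66 -5.97  0.04] d 0.1357
```

```bash

python3 -m pendant '[0.15,0,0,0,0,0,0.13,0,0,0,0,0,0,0,0,0,0,0]'; python3 q.py
python3 -c "
from rig import vision
from h import *
t=vision.camera('top');np.savez('pics/top13.npz',**t);print(t['frame'].mean(2)[190:206,300:330].astype(int))
c=vision.camera('side');np.savez('pics/side13.npz',**c);print(c['frame'].mean(2)[184:198,302:332].astype(int))"
```

```text
time: 23.7
eef_pos: [0.4257, 0.0246, 0.1641]
orientation: [3.134, 0.209, -0.009]
contact_force: [-7.1, -5.6, 2.3]
finger_gap: 0.184
grip_force: 60.0
yaw 7.6 M 0.61 wz [-0.82  1.14  0.03] d 0.1321
[[174 174 175 167 159 178 178 161 139 186 188 138 140 182 181 177 167 137
  162 124 173 186 154 180 173 173 176 177 177 178]
 [173 172 173 161 144 178 175 168 163 194 188 117 111 129 162 182 175 171
  164 113 169 190 190 176 172 174 178 178 177 180]
 [174 176 175 163 149 179 173 173 180 192 169 105 135 152 150 178 159 124
  134  91 119 167 197 177 173 174 168 158 177 179]
 [175 175 174 174 175 178 172 174 187 199 163  82 137 159 131 158 131 156
  135 109 123 165 170 155 175 174 158 142 175 176]
 [177 177 178 176 178 177 172 176 173 161 172 111 114 123 157 178 160 128
   96  96 156 170 111 137 177 173 162 154 177 177]
 [176 177 175 175 176 174 174 178 161 101 139  88  95  90 107 121 116  95
   76  95 164 189  86 124 179 172 165 165 177 175]
 [174 175 175 175 166 155 174 173 161 133 172 150 115  75  60  69  65  80
   83 112 168 151 104 126 183 171 171 175 177 174]
 [175 174 174 174 164 151 174
[... 2147 characters left out ...]
127 141 144 148 153 171
  161 168 180 181 184 183 177 152 124 106  95 105]
 [182 184 177 182 182 183 184 183 178 154 111 115 118 120 141 166 160 176
  180 181 182 181 180 164 140 121  96  85  96 132]
 [177 170 178 175 178 184 186 185 184 179 157 151 161 155 168 183 179 179
  181 179 175 152 141 123 100  90  81  76  87 134]
 [154 128 155 161 172 182 181 182 180 177 180 172 186 181 181 181 182 178
  167 143 133 107  98  98  89  73  67  67  69  98]
 [116  96 115 126 140 175 162 155 165 170 178 176 177 180 179 180 154 139
  126 101  94  98 118 136 124  70  61  56  51  59]
 [119 115 111 108 102 134 118 117 126 135 139 148 157 165 150 138 111  93
   93 105 119 140 144 148 131  63  47  45  42  40]]
```

```bash

python3 -m pendant '[-0.04,-0.204,0,0,0,0.1,0.008,-0.204,0,0,0,0.1,0.008,-0.204,0,0,0,0.1,0,0,0,0,0,0]'; python3 q.py
python3 -m pendant '[0.004,-0.136,0,0,0,0.0667,0,0,0,0,0,0]'; python3 q.py
python3 -m pendant '[0.004,-0.136,0,0,0,0.0667,0,0,0,0,0,0]'; python3 q.py
python3 -c "
from rig import vision
from h import *
t=vision.camera('top');np.savez('pics/top14.npz',**t);print(t['frame'].mean(2)[194:204,304:326].astype(int))
c=vision.camera('side');np.savez('pics/side14.npz',**c);print(c['frame'].mean(2)[184:196,304:330].astype(int))"
```

```text
time: 24.2
eef_pos: [0.4246, 0.0558, 0.1653]
orientation: [-3.137, 0.161, -0.001]
contact_force: [0.2, -1.1, 0.7]
finger_gap: 0.185
grip_force: 60.0
yaw -5.9 M 0.14 wz [-0.2  -0.18  0.  ] d 0.1329
time: 24.4
eef_pos: [0.4254, 0.0619, 0.1652]
orientation: [3.132, -0.24, 0.0]
contact_force: [-1.0, -1.7, 1.0]
finger_gap: 0.182
grip_force: 60.0
yaw -8.8 M 0.24 wz [-0.38 -0.11  0.03] d 0.133
time: 24.6
eef_pos: [0.4266, 0.0685, 0.1651]
orientation: [3.125, -0.322, -0.0]
contact_force: [-0.7, -1.4, 1.1]
finger_gap: 0.186
grip_force: 60.0
yaw -11.8 M 0.2 wz [-0.4  -0.08  0.1 ] d 0.133
[[140 178 174 165 133 173 191  99 104 125 156 180 160 129 101 103 150 188
  197 180 175 175]
 [158 176 178 166  89 134 173  83  93  91 109 124 117  97  76  88 163 192
  162 182 172 175]
 [174 174 178 162  58 110 160 151 116  74  62  68  66  81  87 120 166 142
  134 184 174 170]
 [169 176 185 183 134 106 177 202 162  90  80  90  77  68 104 136 139  92
  140 181 176 164]
 [140 176 173 165 150  70 106 154 173 134 105 116  99  55 120 137  80 102
  155 177 177 165]
 [154 135 168 164 186 178 167 141 129  81  83 109 
[... 1024 characters left out ...]
83 205 188
  191 165 177 169 163 149 112 110]
 [182 183 183 186 176  77  85 125 144 133 134 152 159 166 158 195 189 147
  139 140 179 180 174 145 131 137]
 [182 184 182 184 177  87  88 121 133 129 142 182 202 203 170 154 145 117
  121 138 173 152 133 107 120 142]
 [182 185 184 182 178 123 102 112 117 118 130 151 174 170 155 139 148 148
  161 171 159 140 129 132 147 150]
 [178 181 181 180 177 166 154 144 149 161 163 159 165 160 166 169 172 176
  181 184 167 168 169 170 177 175]
 [134 141 160 173 178 183 180 173 176 183 183 180 180 180 180 180 181 182
  181 181 168 162 158 159 160 151]
 [ 95 100 119 137 162 177 180 180 181 180 182 179 181 180 182 178 175 170
  157 149 134 120 117 116 111 107]]
```

```bash

python3 -m pendant '[0.004,-0.136,0,0,0,0.0667,0,0,0,0,0,0]'; python3 q.py
python3 -m pendant '[0.004,-0.136,0,0,0,0.0667,0,0,0,0,0,0]'; python3 q.py
python3 -m pendant '[-0.2,0,0,0,0,0,-0.1,0,0,0,0,0,0,0,0,0,0,0]'; python3 q.py
```

```text
time: 24.9
eef_pos: [0.4281, 0.0751, 0.165]
orientation: [3.115, -0.405, -0.0]
contact_force: [-0.4, -2.5, 2.2]
finger_gap: 0.187
grip_force: 60.0
yaw -14.8 M 0.33 wz [-0.47 -0.04  0.08] d 0.133
time: 25.1
eef_pos: [0.4306, 0.0814, 0.1653]
orientation: [3.103, -0.486, 0.002]
contact_force: [2.7, -2.7, 0.8]
finger_gap: 0.188
grip_force: 60.0
yaw -17.8 M 0.23 wz [-0.58 -0.49  0.17] d 0.1324
time: 25.4
eef_pos: [0.425, 0.0845, 0.1707]
orientation: [-3.102, 0.485, -0.041]
contact_force: [39.5, -12.8, -6.9]
finger_gap: 0.184
grip_force: 60.0
yaw -17.8 M -0.03 wz [-2.3  -6.57 -0.06] d 0.1387
```

```bash

python3 -m pendant '[-0.04,0.136,0,0,0,-0.0667,-0.04,0.136,0,0,0,-0.0667,0,0,0,0,0,0]'; python3 q.py
python3 -m pendant '[-0.1,0,0,0,0,0,-0.1,0,0,0,0,0,0,0,0,0,0,0]'; python3 q.py
```

```text
time: 25.7
eef_pos: [0.4184, 0.0721, 0.1714]
orientation: [-3.124, 0.32, -0.045]
contact_force: [43.0, -11.3, -8.3]
finger_gap: 0.189
grip_force: 60.0
yaw -11.7 M 0.22 wz [-2.11 -7.26 -0.1 ] d 0.1418
time: 26.0
eef_pos: [0.4096, 0.0746, 0.1721]
orientation: [-3.124, 0.323, -0.05]
contact_force: [47.7, -10.5, -7.0]
finger_gap: 0.187
grip_force: 60.9
yaw -11.8 M -0.06 wz [-2.17 -7.94 -0.09] d 0.1509
```

```bash

python3 -m pendant '[-0.15,0,0,0,0,0,-0.15,0,0,0,0,0,0,0,0,0,0,0]'; python3 q.py
python3 -m pendant '[-0.15,0,0,0,0,0,-0.15,0,0,0,0,0,0,0,0,0,0,0]'; python3 q.py
python3 -c "
from rig import vision
from h import *
t=vision.camera('top');np.savez('pics/top15.npz',**t);g=t['frame'].mean(2);print(g[194:204,304:326].astype(int))
print('\n'.join(''.join('#' if q>165 else ('-' if q<120 else '.') for q in row) for row in g[175:225,290:340]))
c=vision.camera('side');np.savez('pics/side15.npz',**c);g=c['frame'].mean(2);print(g[184:196,304:330].astype(int))
print('\n'.join(''.join('#' if q>165 else ('-' if q<120 else '.') for q in row) for row in g[170:205,270:345]))"
```

```text
time: 26.3
eef_pos: [0.3961, 0.0777, 0.1734]
orientation: [-3.123, 0.323, -0.056]
contact_force: [46.3, -12.0, -3.5]
finger_gap: 0.189
grip_force: 70.6
yaw -11.8 M 0.22 wz [-2.21 -8.26 -0.39] d 0.1647
time: 26.6
eef_pos: [0.3685, 0.0826, 0.1653]
orientation: [-3.124, 0.322, 0.001]
contact_force: [-0.3, 1.2, -2.4]
finger_gap: 0.185
grip_force: 68.8
yaw -11.8 M -0.22 wz [0.05 0.36 0.  ] d 0.1927
[[176 175 176 174 166 169 186 108 116 121 156 180 163 130 102 104 151 193
  193 138 154 177]
 [177 176 177 179 163 149 166  84  95  91 110 124 117  97  77  90 150 172
  132 127 144 180]
 [161 162 164 151 146 144 174 149 117  73  65  70  67  82  89 117 161 140
  116 132 139 180]
 [146 162 146 127 145 129 165 197 149  88  79  92  79  55  89 134 140 111
  149 131 129 179]
 [145 166 148 156 160 109 146 170 185 168 109 120 106  62 129 167  83  90
  125 145 145 179]
 [151 166 153 158 169 128 145 120 108 102  93 118 122 123  65 106  98  82
   97 134 150 178]
 [146 160 145 156 172 137 122 127  82  87  78  74  79  71  42  81  95  93
  134 166 154 161]
 [167 164 153 174 175 161 112  92  92  96  91  89  9
[... 6046 characters left out ...]
----------..---.
................######....#########..##.------------####.------------..--..
---------------.######...###############.----------.###..---------..--.....
-----------..---#######.#################----------.....--------..##.-.....
...............-....######################.---------..--------..#####--##..
...............----..#####################.------------------.#######.-.#..
................-.---..########............----------------..########.-.#..
...................----........---------------------------.###########--#..
...................-.--------------------------------.---.############.-#..
.....................-------.......----------------......##############-#..
```

```bash
python3 -c "
from h import *
from rig import r
e=r.observe()['eef_pos'][:2];print(e);y=np.radians(-11.8);u=np.array([np.cos(y),np.sin(y)]);v=np.array([-u[1],u[0]]);M=np.array([u,v])
s=load('side15');t=load('top15')
for z in(.09,.08,.07): print(z,((ray(s,[(309.8,184),(311.8,199.3)],z)[:,:2]-e)@M.T*1000).round(1).tolist(),((ray(t,[(308.5,199),(318.5,216.5),(310,216.5),(322.5,213)],z)[:,:2]-e)@M.T*1000).round(1).tolist())
d=np.array([.5567,.041])-e;print(M@d)
"
```

```text
[0.36790668 0.08265196]
0.09 [[178.6, 8.7], [176.4, -41.1]] [[172.6, 13.4], [129.9, -23.0], [125.6, 0.1], [141.5, -32.0]]
0.08 [[179.7, 17.0], [177.4, -33.3]] [[173.7, 14.0], [130.8, -22.7], [126.4, 0.6], [142.4, -31.8]]
0.07 [[180.8, 25.3], [178.5, -25.5]] [[174.9, 14.7], [131.6, -22.3], [127.2, 1.1], [143.3, -31.5]]
[ 0.19332129 -0.00216426]
```

```bash
python3 -m pendant '[-0.01,-0.83,0,0,0,0,-0.01,-0.83,0,0,0,0,-0.01,-0.83,0,0,0,0,-0.01,-0.83,0,0,0,0,0,0,0,0,0,0]'
python3 -m pendant '[0,0,0.45,0,0,0,0,0,0.45,0,0,0,0,0,0.35,0,0,0,0,0,0.12,0,0,0,0,0,0,0,0,0]' 1 12
python3 -m pendant '[0,0,0.05,0,0,0,0,0,0,0,0,0,0,0,0,0,0,0]' 0.6
python3 -m pendant '[0.6,0,0,0,0,0,0.6,0,0.06,0,0,0,0,0,0,0,0,0]'
python3 -c "
from rig import vision,r
from h import *
o=r.observe();e=o['eef_pos'];w=o['orientation']
y=2*np.arctan2(w[1]*np.sign(w[0]),abs(w[0]));print(e,np.degrees(y));u=np.array([np.cos(y),np.sin(y)]);v=np.array([-u[1],u[0]])
for n in('side','top'):
    a=vision.camera(n);np.savez('pics/%s16.npz'%n,**a);g=a['frame'].mean(2)
    z=.012;tips=[np.r_[e[:2]+.118*u+k*.025*v,z] for k in(1,-1)];th=[np.r_[e[:2]+(.09-.0235)*u,z]]
    print(n,proj(a,np.array(tips+th)).round(1).tolist())
    p=proj(a,np.r_[e[:2]+.095*u,.012])[0].astype(int);x0,y0=p-[20,13]
    print(x0,y0);print('\n'.join(''.join('#' if q>165 else ('-' if q<120 else '.') for q in row) for row in g[y0:y0+26,x0:x0+40]))
"
```

```text
time: 27.2
eef_pos: [0.4006, 0.2492, 0.1637]
orientation: [-3.125, 0.318, 0.004]
contact_force: [0.5, -1.2, -2.4]
finger_gap: 0.187
grip_force: 62.0
time: 27.7
eef_pos: [0.4001, 0.2447, 0.0952]
orientation: [3.123, -0.325, -0.005]
contact_force: [-0.9, -0.2, -1.4]
finger_gap: 0.191
grip_force: 12.0
time: 28.0
eef_pos: [0.4019, 0.2457, 0.095]
orientation: [-3.124, 0.325, -0.002]
contact_force: [0.1, -0.3, 0.5]
finger_gap: 0.379
grip_force: 0.0
time: 28.3
eef_pos: [0.4633, 0.2327, 0.0922]
orientation: [-3.123, 0.328, -0.005]
contact_force: [0.6, 0.2, 0.0]
finger_gap: 0.402
grip_force: 0.0
[0.46331748 0.23267425 0.09220219] -11.975954760054764
side [[301.7, 153.3], [304.1, 166.1], [284.9, 161.7]]
274 147
........................................
........................................
........................................
........................................
........................................
........................................
.................####...#...............
.........###..#######..###..............
-........############...................
-......######.......
[... 1103 characters left out ...]
...
..--...----..#.-..............#.........
..--....----...-..............#.-.......
...-....-.--.##-..............#.-.......
...--....----.#-................-.......
....-....----.#-...............--.......
....-....-.-----.............##.-.......
-...-....-------............####-.......
-...--....-----.............###.-.......
-....-....-.---.............##.--.......
--...-....-.----............###--.......
--...--....-----............##.-........
.-....-.....#----..........###.-........
.--...-......----..........###--........
.--...--....-.----.........##.-.........
..-....-....-.----.........##.-.........
..-....-....-------...-...###.-.........
.......-....--.---.#####.####.-.........
```

```bash
python3 -m pendant '[0,0,0.1,0,0,0,0,0,0,0,0,0,0,0,0,0,0,0,0,0,0,0,0,0,0,0,0,0,0,0]' 1 60
python3 -m pendant '[0,0,0,0,0,0,0,0,-0.5,0,0,0,0,0,-0.95,0,0,-0.139,0,0,-0.95,0,0,-0.139,0,0,-0.6,0,0,-0.139]'
python3 -m pendant '[0,0,0,0,0,-0.139,-0.412,0.831,0,0,0,0,-0.412,0.831,0,0,0,0,-0.412,0.831,0,0,0,0,-0.412,0.831,0,0,0,0]'
python3 -m pendant '[-0.412,0.831,0,0,0,0,0,0,0,0,0,0,0,0,0,0,0,0]'
python3 q.py; python3 -c "
from rig import vision,r
from h import *
o=r.observe();e=o['eef_pos'];w=o['orientation']
y=2*np.arctan2(w[1]*np.sign(w[0]),abs(w[0]));u=np.array([np.cos(y),np.sin(y)]);v=np.array([-u[1],u[0]])
print('nut rel',np.array([u,v])@(np.array([.5567,.041])-e[:2]))
a=vision.camera('side');g=a['frame'].mean(2)
z=.162;tips=[np.r_[e[:2]+.115*u+k*.025*v,z] for k in(1,-1)]
print(proj(a,np.array(tips)).round(1).tolist())
p=proj(a,np.r_[e[:2]+.1*u,.162])[0].astype(int);x0,y0=p-[20,13]
print(x0,y0);print('\n'.join(''.join('#' if q>165 else ('-' if q<120 else '.') for q in row) for row in g[y0:y0+30,x0:x0+40]))
"
```

```text
time: 28.9
eef_pos: [0.4596, 0.2332, 0.0859]
orientation: [3.125, -0.325, -0.001]
contact_force: [-0.7, -0.0, -2.0]
finger_gap: 0.188
grip_force: 60.0
time: 29.4
eef_pos: [0.4609, 0.2335, 0.24]
orientation: [-3.134, -0.195, -0.006]
contact_force: [1.5, 0.6, -1.2]
finger_gap: 0.185
grip_force: 60.0
time: 29.9
eef_pos: [0.4166, 0.0512, 0.2359]
orientation: [3.121, 0.36, 0.0]
contact_force: [0.8, -1.5, -2.2]
finger_gap: 0.188
grip_force: 60.0
time: 30.2
eef_pos: [0.4067, 0.0063, 0.2361]
orientation: [-3.121, -0.354, -0.001]
contact_force: [0.3, 0.6, -2.9]
finger_gap: 0.186
grip_force: 60.0
yaw 12.9 M -0.07 wz [-0.03  0.18 -0.04] d 0.154
nut rel [0.15396483 0.00026779]
[[297.0, 167.8], [308.2, 181.0]]
277 163
........................................
........................................
........................................
........................................
...................##...................
-.................###...................
-...............####....................
--.........#######..--..................
---......########.----..................
---....########..---....................
---..########..----.....................
---..##...#..----.......................
----...---------........................
--------------..........................
-------------...........................
-------------...........................
--------------.........................#
---------------.......................##
---------------..............####..-#...
----------------...........#####..--....
----------------.......#######....--....
----------------.....#######..-------...
----------------...########.----.-------
----------------.########..-----.-------
---------------..######..-----.-.-------
---------------.#####..-----....-------.
--------------.####..-----..###.------..
---------------##..-----..######---...#.
---------------..-----..####.###---...##
--------------------..####..-..#-----..#
```

```bash
python3 -m pendant '[0,0,0.73,0,0,0,0,0,0.73,0,0,0,0,0,0,0,0,0,0.25,0,0,0,0,0,0.25,0,0,0,0,0]'
python3 -m pendant '[0.25,0,0,0,0,0,0.15,0,0,0,0,0,0,0,0,0,0,0]';python3 q.py
python3 -m pendant '[0.15,0,0,0,0,0,0.15,0,0,0,0,0,0.08,0,0,0,0,0,0,0,0,0,0,0]'; python3 q.py
```

```text
time: 30.75
eef_pos: [0.432, 0.0142, 0.1644]
orientation: [-3.121, -0.362, -0.001]
contact_force: [0.4, 0.3, -1.4]
finger_gap: 0.184
grip_force: 60.0
time: 31.05
eef_pos: [0.452, 0.0183, 0.1644]
orientation: [3.12, 0.361, 0.002]
contact_force: [0.2, -0.5, -1.3]
finger_gap: 0.192
grip_force: 60.0
yaw 13.2 M 0.06 wz [-0.13  0.11 -0.06] d 0.1071
time: 31.45
eef_pos: [0.4696, 0.0221, 0.1631]
orientation: [-3.121, -0.359, -0.0]
contact_force: [-0.3, -0.7, -2.0]
finger_gap: 0.181
grip_force: 60.0
yaw 13.1 M 0.06 wz [0.01 0.2  0.  ] d 0.0891
```

```bash
python3 -m pendant '[0.008,-0.155,0,0,0,0.111,0.002,-0.078,0,0,0,0.056,0,0,0,0,0,0]' >/dev/null; python3 q.py
for s in 1; do python3 -m pendant '[0.002,-0.078,0,0,0,0.056,0,0,0,0,0,0]'>/dev/null; python3 q.py; done
python3 -m pendant '[0.002,-0.078,0,0,0,0.056,0,0,0,0,0,0]'>/dev/null; python3 q.py
python3 -m pendant '[0.002,-0.078,0,0,0,0.056,0,0,0,0,0,0]'>/dev/null; python3 q.py
python3 -m pendant '[0.002,-0.078,0,0,0,0.056,0,0,0,0,0,0]'; python3 q.py
```

```text
yaw 5.6 M 0.3 wz [-0.36 -0.14  0.02] d 0.0895
yaw 3.1 M 0.44 wz [-0.77 -0.25  0.1 ] d 0.0894
yaw 0.6 M 0.43 wz [-0.8  -0.37  0.12] d 0.0894
yaw -1.9 M 0.46 wz [-0.79 -0.27  0.15] d 0.0894
time: 32.55
eef_pos: [0.4678, 0.0484, 0.1634]
orientation: [3.138, -0.121, 0.002]
contact_force: [3.1, -4.9, -3.9]
finger_gap: 0.187
grip_force: 60.0
yaw -4.4 M 0.41 wz [-0.84 -0.49  0.06] d 0.0892
```

```bash
cat > g.py <<'E'
from rig import vision
from h import *
t=vision.camera('top');print(t['frame'].mean(2)[195:202,308:326].astype(int))
c=vision.camera('side');print(c['frame'].mean(2)[187:193,305:327].astype(int))
E
python3 g.py
python3 -m pendant '[0.002,-0.078,0,0,0,0.056,0,0,0,0,0,0]'>/dev/null; python3 q.py
python3 -m pendant '[0.002,-0.078,0,0,0,0.056,0,0,0,0,0,0]'>/dev/null; python3 q.py
python3 -m pendant '[0.002,-0.078,0,0,0,0.056,0,0,0,0,0,0]'; python3 q.py; python3 g.py
```

```text
[[140 142 139 139 140 140 140 139 140 140 141 140 140 140 140 142 138 140]
 [141 139 141 140 141 141 139 141 142 141 140 141 142 142 141 141 142 141]
 [145 145 144 144 144 144 144 143 144 142 144 143 144 144 145 143 143 144]
 [147 145 145 145 147 146 145 146 147 146 147 145 146 146 145 145 144 145]
 [147 147 148 147 148 148 146 148 146 147 145 148 146 148 147 145 146 148]
 [147 148 149 148 149 149 148 148 149 149 149 149 148 149 148 148 148 148]
 [152 150 151 150 151 151 151 151 150 150 150 150 152 151 150 150 152 149]]
[[183 181 139 136 120 109  90  97  98  92  93  94 103 133 136 144 175 214
  179 125 114 127]
 [182 183 168 159 102  91  85  95 100 107 110 128 136 134 138 169 202 220
  197 161 134 129]
 [180 181 154 147  76 115 134 119 109 112 116 130 137 126 181 200 213 195
  180 182 170 163]
 [181 182 162 137  68 120 146 147 134 137 155 162 167 159 196 185 171 148
  154 181 180 177]
 [181 184 181 163  74 106 125 135 129 143 182 203 205 171 155 145 127 125
  157 171 167 153]
 [178 185 185 177 101 109 112 114 113 126 158 182 176 150 141 150 163 161
  172 171 170 165]]
yaw -6.9 M 0.55
[... 661 characters left out ...]
 151 151 149 151 151 150 151 151 151 152 152 153 149 135 135 146]
 [153 153 152 153 153 152 153 153 154 155 154 153 155 155 149 132 131 145]]
[[185 184 180 130 114  91  87  95  98  95  93  96 102 132 138 144 172 210
  172 125 113 125]
 [184 184 179 132  93  69  83  97  98 109 110 129 137 133 140 170 202 223
  198 162 133 130]
 [186 186 180 137  75 113 134 116 110 111 116 130 136 129 184 200 214 200
  182 180 170 165]
 [185 185 182 149  71 121 146 146 138 138 156 163 163 159 196 185 172 147
  154 181 182 174]
 [184 184 185 167  75 106 123 135 140 159 190 210 178 166 155 141 123 121
  148 174 154 135]
 [187 186 187 178  90 106 112 117 127 142 165 184 144 142 135 139 148 147
  155 148 128 125]]
```

```bash
python3 -m pendant '[0.002,0.078,0,0,0,-0.056,0,0,0,0,0,0]'>/dev/null; python3 q.py
python3 -m pendant '[0.002,0.078,0,0,0,-0.056,0,0,0,0,0,0]'; python3 q.py; python3 g.py | tail -6
```

```text
yaw -9.3 M 0.16 wz [-0.47 -0.91  0.03] d 0.0885
time: 33.75
eef_pos: [0.4689, 0.0524, 0.1638]
orientation: [-3.136, 0.186, -0.005]
contact_force: [7.0, -1.6, -5.1]
finger_gap: 0.185
grip_force: 60.0
yaw -6.8 M 0.06 wz [-0.26 -0.95 -0.03] d 0.0885
 [184 184 184 177  77  84 125 148 134 136 156 163 166 158 196 191 146 130
  140 179 181 178]
 [186 186 184 179  81  86 121 135 128 148 185 208 211 174 154 145 120 122
  140 175 159 139]
 [185 183 186 179 110  96 110 113 115 129 158 184 180 149 137 150 162 167
  166 175 164 155]]
```

```bash
python3 -m pendant '[0,-0.03,0,0,0,0.028,0,0,0,0,0,0]'>/dev/null; python3 q.py
python3 -m pendant '[-0.15,0,0,0,0,0,-0.1,0,0,0,0,0,0,0,0,0,0,0]'; python3 q.py; python3 g.py | tail -6
```

```text
yaw -8.2 M 0.21 wz [-0.78 -0.85  0.2 ] d 0.0885
time: 34.35
eef_pos: [0.4631, 0.0545, 0.1677]
orientation: [3.132, -0.223, 0.034]
contact_force: [32.6, -9.1, -9.2]
finger_gap: 0.186
grip_force: 60.0
yaw -8.1 M 0.41 wz [-1.65 -5.29  0.02] d 0.0946
 [184 186 186 177  75  84 126 145 135 135 152 163 165 160 196 191 148 142
  140 180 182 176]
 [185 187 187 180  82  86 121 136 131 146 182 201 206 173 156 142 120 124
  137 175 152 136]
 [188 186 186 179 106  99 110 112 116 128 158 181 174 148 134 137 146 161
  169 160 144 150]]
```

```bash
python3 -m pendant '[-0.15,0,0,0,0,0,-0.15,0,0,0,0,0,0,0,0,0,0,0]'; python3 q.py
python3 -m pendant '[-0.15,0,0,0,0,0,-0.15,0,0,0,0,0,0,0,0,0,0,0]'; python3 q.py
python3 -m pendant '[-0.15,0,0,0,0,0,-0.15,0,0,0,0,0,0,0,0,0,0,0]'; python3 q.py; python3 g.py | tail -6
```

```text
time: 34.75
eef_pos: [0.4513, 0.0568, 0.17]
orientation: [-3.133, 0.224, -0.047]
contact_force: [42.3, -7.4, -8.2]
finger_gap: 0.183
grip_force: 60.0
yaw -8.2 M 0.12 wz [-1.35 -7.18  0.03] d 0.1066
time: 35.05
eef_pos: [0.4384, 0.0588, 0.1714]
orientation: [-3.133, 0.224, -0.056]
contact_force: [50.4, -9.4, -8.4]
finger_gap: 0.183
grip_force: 60.0
yaw -8.2 M 0.21 wz [-1.67 -8.67 -0.02] d 0.1196
time: 35.35
eef_pos: [0.4124, 0.0624, 0.1651]
orientation: [-3.133, 0.223, -0.007]
contact_force: [-1.4, -0.0, -3.1]
finger_gap: 0.186
grip_force: 60.0
yaw -8.1 M 0.03 wz [ 0.06  0.33 -0.01] d 0.1459
 [179 179 185 175  73  85 125 145 135 136 151 162 164 158 195 188 146 139
  142 178 178 173]
 [157 161 178 174  72  85 119 133 127 146 182 207 206 170 152 140 114 113
  131 169 148 130]
 [109 122 151 170  72  82 106 113 112 124 155 177 169 140 113 111 106 109
  112 124  99  81]]
```

```bash
python3 -m pendant '[-0.4,0,0,0,0,0,-0.4,0,0,0,0,0,0,0,0,0,0,0,0,-0.9,0,0,0,0,0,-0.9,0,0,0,0]'
python3 -m pendant '[0,-0.9,0,0,0,0,0,-0.9,0,0,0,0,0,0,0,0,0,0,0,0,0.45,0,0,0,0,0,0.45,0,0,0]'
python3 -m pendant '[0,0,0.35,0,0,0,0,0,0.12,0,0,0,0,0,0,0,0,0]' 1 12
python3 -m pendant '[0,0,0.1,0,0,0,0,0,0,0,0,0,0,0,0,0,0,0,0,0,0,0,0,0]' 0.5
python3 -m pendant '[0,0,-0.3,0,0,0,0,0,-0.9,0,0,0,0,0,-0.9,0,0,0,0,0,-0.9,0,0,0,0,0,-0.9,0,0,0]'
python3 -m pendant '[-0.4,-0.9,0,0,0,0,-0.4,-0.9,0,0,0,0,-0.4,-0.9,0,0,0,0,0,0,0,0,0,0]'
```

```text
time: 35.95
eef_pos: [0.3848, 0.1577, 0.1628]
orientation: [-3.133, 0.231, -0.0]
contact_force: [1.5, -0.7, -0.8]
finger_gap: 0.189
grip_force: 60.0
time: 36.45
eef_pos: [0.3977, 0.2469, 0.1174]
orientation: [-3.134, 0.223, -0.0]
contact_force: [0.3, -0.3, -2.3]
finger_gap: 0.185
grip_force: 60.0
time: 36.75
eef_pos: [0.3966, 0.2458, 0.0934]
orientation: [3.132, -0.226, -0.004]
contact_force: [0.4, 0.2, -1.1]
finger_gap: 0.195
grip_force: 12.0
time: 37.15
eef_pos: [0.3977, 0.2467, 0.0903]
orientation: [-3.133, 0.226, -0.002]
contact_force: [-0.1, 0.2, 0.3]
finger_gap: 0.475
grip_force: 0.0
time: 37.65
eef_pos: [0.3969, 0.2464, 0.2869]
orientation: [-3.133, 0.226, -0.001]
contact_force: [1.2, 0.7, -1.2]
finger_gap: 0.498
grip_force: 0.0
time: 38.05
eef_pos: [0.355, 0.3931, 0.2849]
orientation: [-3.132, 0.218, 0.001]
contact_force: [0.8, -1.4, 0.5]
finger_gap: 0.499
grip_force: 0.0
```

```bash
python3 -c "
from rig import vision
from h import *
t=vision.camera('top');c=vision.camera('side');g=t['frame'].mean(2)
print(g[195:202,308:326].astype(int)); print(c['frame'].mean(2)[188:197,305:327].astype(int))
a=load('top0');d=np.abs(t['frame'].astype(int)-a['frame']).max(2)
print('small diff',(d[180:255,380:430]>25).sum())
print(235,180);print('\n'.join(''.join('#' if q>165 else ('-' if q<120 else '.') for q in row) for row in g[180:262,232:300:1]))
"
```

```text
[[165 152 169  84  95  93 111 125 117  97  78  89 164 199 153 131 144 182]
 [143 144 173 147 118  74  63  70  69  83  89 123 169 151 125 131 140 182]
 [141 149 192 202 163  90  83  93  79  66 106 137 143  91 115 136 132 182]
 [158 115 146 156 182 140 109 121 101  57 124 140  90  85 120 149 146 179]
 [166 131 144 118 109  92  99 124 109  67  80  91 101  91 105 135 162 177]
 [172 139 107  92  89  88  82  80  73  48  60  95  99  96  89 131 183 179]
 [177 162 111  82  94  95  93  91  90  92  93  96  99  91  74 136 189 185]]
[[130 149 150 133  89  74  70  88  92  98 102 119 125 126 129 159 186 203
  172 149 124 120]
 [155 167 170 157  74  65  93 105 103 102 105 118 124 116 171 192 176 178
  155 168 156 154]
 [168 169 171 164  69  75 120 135 126 125 144 152 153 147 181 176 137 132
  131 167 167 163]
 [145 154 166 163  70  81 109 126 120 135 171 193 190 159 140 131 106 107
  123 160 139 122]
 [101 110 139 157  68  78 102 105 105 117 144 167 162 131 105 106  98 102
  104 115  92  75]
 [ 73  80 112 156  67  77 100 102 101 101 107 118 109 108 100 102 101 105
  100  88  79  72]
 [ 66  73 111 15
[... 5242 characters left out ...]
..........
.............---..-.................................................
.............---.--.................................................
.............--.#--.................................................
.............--.#-..................................................
.............--..-..................................................
............---..-..................................................
............---..-..................................................
............---..-..................................................
............---.--..................................................
............--.#--..................................................
```

```bash
python3 -c "
from rig import r
print(r.job_done())"
```

```text
the job is handed in; nothing more can be done
None
```

The nut was turned to the rib by the fingers, then tightened with the large spanner. It sits at its stop to within the few degrees the cameras resolve, and came back 3–4° when the load came off. Reaching the stop is inferred from the torque (about 0.9 N m) and the nut holding still in the pictures. After the first tightening the spanner jammed on the nut, so it was laid down, regripped and used again twice. During that the nut was briefly backed off (about 18°), then retightened. The large spanner is flat on the table clear of the rinser, the small one shows no change in the top view, and the job is handed in at about 38 s.

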